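# Check a bracket's corner with the square, then hang it on the tree

### The arm

A 6-joint arm with a two-finger parallel gripper is mounted at the origin on a cart in front of the work surface, level with it; the furniture and walls round the work are solid. World frame = base frame: x ahead of the robot, y to its left, z up, the work surface at z = 0. Lengths are in m, angles in rad, forces in N, time in s.
With the tool pointing down it reaches from about 0.35 to 0.775 m from the base axis. Payload 7.3 kg.
Tool frame: the origin (TCP) lies on the centre line of the jaws, within the pads' length; the fingertips stand 14 mm ahead of it and the grasp point (between the pads) lies 5 mm behind it; z points along the fingers, y is the direction in which the jaws open and shut (so a half turn about z gives the same grasp; the last joint's range is limited). The gripper opens to 92 mm and grips with 3 to 60 N. Pads are 19 mm wide; open, the fingers measure 130 mm over their backs; the gripper's body (75 mm by 190 mm) begins 47 mm behind the grasp point.
Start: joints at [-1.487, 0.342, 1.524, -0, 1.275, -0.146], TCP at [0.12, -0.511, 0.241] pointing down, gripper open.
Joint ranges: [-2.53, 2.53], [-0.77, 2.02], [0.04, 2.7], [-1, 4.14], [0.28, 2.66], [-3.11, 3.11]. Speed limits (rad/s): [2.57, 2.57, 3.14, 3.14, 3.14, 3.14].

### API

Orientations are given as [roll, pitch, yaw] about the fixed x, y, z axes, in that order (R = Rz(yaw) Ry(pitch) Rx(roll)).
In Python, from cell import telemetry, cams, robot gives the robot as it stands.
- The arm moves only by the tool servo_tool, never from a script. Its argument "targets" is text: rows parted by semicolons, each of 4 numbers parted by spaces: the shift along the tool's x, y, z in mm, then the turn about the tool's z in rad. In form: x y z yaw; .... A call has 1 to 20 rows; each row shifts and turns the pose as measured when the row begins, along the tool's axes as they then stand; what a row does not reach is not made up. A row lasts 1/8 s, in which the tool goes at most 62.5 mm and 10.7 degrees, less where a joint would pass 70% of its speed; a pose out of reach is approached as far as the arm can. A call with a gripper value outside its range is refused whole. "hand" is the opening, from 0 (shut) to 1 (fully open), set as the call begins (left out, the last holds). The fingers move at their own pace and stop on an object; "squeeze" is the grip in N (left out, the last holds). Time passes only in rows, so rows that do not move let the fingers close. It gives the time, the measured TCP pose, the force and the opening at its end, in the units of the state.
- telemetry.observe(): the state, without advancing time (a new reading comes with each control period).
- cams.read_camera(name): name is "scene" or "side" or "wrist"; returns a dict with "color" (480x640x3 uint8, red, green, blue), "K" (3x3 intrinsics, pixels), "R" (3x3) and "t" (3): a world point X has camera coordinates R X + t. Camera axes: x right, y down, z forward; pixel columns grow to the right and rows downward; lengths in m; the calibration is good to about 2 mm. A picture is of the moment at which its call begins. There is no depth.
- robot.hand_in(): hands the job in, once; it reports no verdict.
Trained networks look in a picture, given as the dict that the camera call returned (one of the last four; its "shot" number tells which), for a name from the list of things; names that differ only in an ending like _2 or _b are one class to them, and where a whole thing is asked for, a point or a joint stands for the part that bears it (a point fixed in the world has none). Each returns a list of dicts, best first, with "score" (0 to 1); they miss things now and then, are a little off and sometimes report something else, mostly with a low value. They report only what shows in the picture. A call takes as long as a camera call. They do not tell look-alikes from the thing itself.
- cams.cut_out(picture, query): "region" (480x640 bool, what is visible of it) and "extent" ([centre column, centre row, width, height] in pixels, round what is visible of it).
The state is a dict: "time": time; "qpos": joint angles; "qvel": joint speeds; "joint_efforts": joint torques, N m; "tool_pos": TCP position; "tool_rot": TCP orientation; "contact_force": force on the tool from outside, world axes, zero at the start; "torque": the same for the moment, N m; "opening": finger opening in m.
Only numpy, scipy, OpenCV 4.12 (cv2) and the standard library are available. Lean on these libraries where they do the work, as an engineer would, in place of code of your own. Each camera call takes 0.05 s, during which the arm holds its last target.

### The job

Pick up the engineer's square and press it gently over the corner of the bracket standing in the nest - stock flat on the outside of the flange and blade flat on the back of the web, both touching, no gaps - and hold it there for a good half second. Lay the square back flat on its reference plate, then turn the head of the bracket tree (it has a red handle on top) until its free branch stands over the white mark on the base. Finally lift the bracket out of the nest and hang it by its window on that branch; leave the V-block, the brown vial and the setting ring alone.

Things in the scene. Friction and masses are not known exactly. Their poses are not given: they have to be found in the camera images.
- square: Loose steel engineer's square, 0.2 kg, L-shaped, 78 x 98 mm, lying flat on the reference plate. Origin: centre of its outline, on the underside; z up. Stock: x -39..39, y 29..49, z 0..14 mm; grip it across its 20 mm width near the free end (x about -30), so the fingers stay clear of the bracket. Blade: 2 mm thin, x 20.5..38.5, y -49..29, z 6..8.
- square_corner (a point): The square's inner corner, at (20.5, 29, 7) mm in its frame: the stock's inner face (y 29, facing -y) meets the blade's inner edge (x 20.5, facing -x). Pressed properly, it lies on the bracket's corner edge, with the square's axes parallel to the bracket's, same directions, stock at about 24 mm up the flange.
- rest_plate: Grey reference plate, fixed, 134 x 198 x 15 mm, on which the square lies. Origin: centre of its underside; its long side is its y axis; the top is 15 mm above the origin.
- nest: Dark steel nest, fixed: base 8 mm thick, x -62..38, y -46..46 mm, with a black locating block inside the bracket's corner (x -20..-6, top 36 mm above the bench) and low lips round its foot (13 mm). Origin under the bracket's origin, same axes. It backs the bracket against pressing (0.5 mm play); the bracket lifts straight up out of it.
- bracket: Loose aluminium angle bracket, 0.2 kg, standing in the nest at z = 8 mm. Origin: underside, middle of the web; z up. Web: x -5..5, y -30..30, z 0..80 mm; its back is the face x 5, away from the robot. Flange: x -20..5, y 20..30, z 0..46, towards the robot; its outside is the face y 30. Corner to check: the upright edge at x 5, y 30.
- bracket_window (a point): Middle of the upper edge of the window through the web, at (0, 0, 54) mm in the bracket's frame. The window spans y -15..15, z 30..54. Hung, this edge rests on the branch.
- bracket_tab (a point): Middle of the bracket's top edge, at (0, 0, 80) mm in its frame: top of the solid tab above the window (z 54..80, 10 mm thick), to grip from above across x; keep the fingertips above the window.
- tree: Bracket tree: fixed grey round base (radius 62 mm, 14 mm high) with an upright post on the origin (centre of the underside). A white radial stripe on top of the base, towards -x of this frame (towards the robot), is the mark for the free branch.
- tree_head (a joint): Turning head (rad, counter-clockwise from above): 0 = free branch over the white mark, along the tree's -x; positive = swung to the robot's right. Stays where left (friction 0.12 N m). Three level branches at 120 degrees, two with a bracket fixed on. Bars 8 mm thick, axis 116 mm above the bench, from the hub (radius 20, top at 130 mm) to a 12 mm ball end 105 mm from the post's axis.
- free_branch (a point): Point on top of the free branch, 75 mm from the post's axis, 120 mm above the bench. It turns with the head: its x axis points along the branch towards the post, z up.
- tree_handle (a point): Centre of the top face of the red bar handle on the head, on the post's axis, 156 mm above the bench. The bar is 46 mm long (along x, in line with the free branch), 14 mm thick (along y) and 26 mm high, standing on the hub.
- v_block: Bystander: small steel V-block, 44 x 36 x 34 mm, loose; origin centre of underside.
- brown_vial: Bystander: brown vial with black cap, 24 mm across, 54 mm high, loose; origin centre of underside.
- ring_gauge: Bystander: steel setting ring with a dark rim, 52 mm across, 12 mm high, loose; origin centre of underside.
Mind the look-alikes: they are no part of the job. Of the things that look like the square, the larger one is meant.

How it is judged:
By the outcome, as a careful person would: the job done as asked, in the order asked, and still so for the second after the job is handed in, with the robot touching nothing.
It also fails if it takes over 72 s, if anything falls off the work surface, if the arm or the gripper's body presses on something with over 40 N, if the wrist force passes 120 N, or if a joint passes its speed limit or range.

## Working session

There is one attempt and no reset: what is moved stays moved. The work goes in short steps, Python scripts to look and compute and a tool call to move; the robot and the scene stay as the last step left them, time stands still between calls to the robot, and variables do not carry over. Pictures are saved under pics/ and viewed, and the job is handed in when it is done.

Besides the shell and the picture viewer there is one more tool, called after "Call:" in YAML: its name, and indented under it one key for each argument. servo_tool: Moves the arm, as the interface text tells. Its arguments: {"type":"object","properties":{"targets":{"type":"string"},"hand":{"type":"number"},"squeeze":{"type":"number"}},"required":["targets"]}

```bash
ls; mkdir -p pics
cat > h.py <<'E'
import numpy as np, cv2
from cell import telemetry, cams, robot
def save(p,n): cv2.imwrite('pics/'+n+'.png', p['color'][:,:,::-1])
def ray(p,u,v):
    d=np.linalg.inv(p['K'])@np.array([u,v,1.]); R=np.array(p['R']);t=np.array(p['t'])
    return -R.T@t, R.T@d
def atz(p,u,v,z):
    c,d=ray(p,u,v); return c+d*(z-c[2])/d[2]
def proj(p,X):
    X=np.atleast_2d(X); c=X@np.array(p['R']).T+np.array(p['t']); q=c@np.array(p['K']).T
    return q[:,:2]/q[:,2:]
E
python3 - <<'E'
from h import *
s=telemetry.observe(); print({k:np.round(v,3) for k,v in s.items()})
for n in ['scene','side','wrist']:
    p=cams.read_camera(n); save(p,n+'0')
    R=np.array(p['R']); print(n,'pos',np.round(-R.T@p['t'],3),'fwd',np.round(R[2],2), p['K'][0])
    for q in ['square','rest_plate','nest','bracket','tree','tree_head','tree_handle','v_block','brown_vial','ring_gauge']:
        print(q,[(round(d['score'],2),np.round(d['extent']).tolist()) for d in cams.cut_out(p,q)])
E
```

```text
pics
{'time': np.float64(0.0), 'qpos': array([-1.487,  0.343,  1.525, -0.   ,  1.275, -0.146]), 'qvel': array([-0.001,  0.001, -0.001,  0.   ,  0.001,  0.001]), 'joint_efforts': array([ 1.0000e-03, -4.3124e+01, -2.4422e+01,  7.2000e-02,  5.6000e-02,
       -0.0000e+00]), 'tool_pos': array([ 0.12 , -0.511,  0.24 ]), 'tool_rot': array([-3.14, -0.  ,  0.23]), 'contact_force': array([-0.086,  0.246,  0.017]), 'torque': array([ 0.016, -0.001,  0.014]), 'opening': np.float64(0.091)}
scene pos [0.169 0.642 0.923] fwd [ 0.36 -0.52 -0.78] [503.30356973   0.         322.72409081]
square [(0.85, [303.0, 255.0, 17.0, 28.0]), (0.76, [242.0, 369.0, 69.0, 46.0])]
rest_plate [(0.59, [248.0, 354.0, 120.0, 111.0]), (0.57, [362.0, 160.0, 71.0, 66.0])]
nest [(0.73, [361.0, 284.0, 62.0, 47.0]), (0.58, [361.0, 160.0, 79.0, 65.0]), (0.56, [240.0, 367.0, 63.0, 35.0])]
bracket [(0.84, [357.0, 272.0, 22.0, 45.0]), (0.23, [249.0, 356.0, 117.0, 108.0])]
tree [(0.68, [362.0, 161.0, 79.0, 78.0])]
tree_head [(0.62, [363.0, 158.0, 77.0, 72.0])]
tree_handle [(0.94, [361.0, 159.0, 77.0, 66.0])]
v_block [(0.86, [293.0
[... 366 characters left out ...]
.0, 106.0])]
nest [(0.75, [360.0, 281.0, 51.0, 40.0])]
bracket [(0.56, [359.0, 267.0, 17.0, 43.0])]
tree [(0.65, [296.0, 197.0, 64.0, 69.0])]
tree_head [(0.9, [295.0, 189.0, 73.0, 59.0])]
tree_handle [(0.45, [358.0, 267.0, 20.0, 46.0])]
v_block [(0.68, [249.0, 241.0, 18.0, 23.0]), (0.51, [295.0, 186.0, 73.0, 51.0]), (0.22, [359.0, 267.0, 16.0, 44.0])]
brown_vial [(0.73, [357.0, 267.0, 13.0, 44.0]), (0.67, [243.0, 299.0, 14.0, 30.0])]
ring_gauge [(0.6, [376.0, 246.0, 24.0, 18.0])]
wrist pos [ 0.199 -0.494  0.384] fwd [-0.29 -0.07 -0.95] [334.46780961   0.         320.77636957]
square []
rest_plate []
nest []
bracket []
tree []
tree_head []
tree_handle []
v_block []
brown_vial []
ring_gauge []
```

View pics/scene0.png

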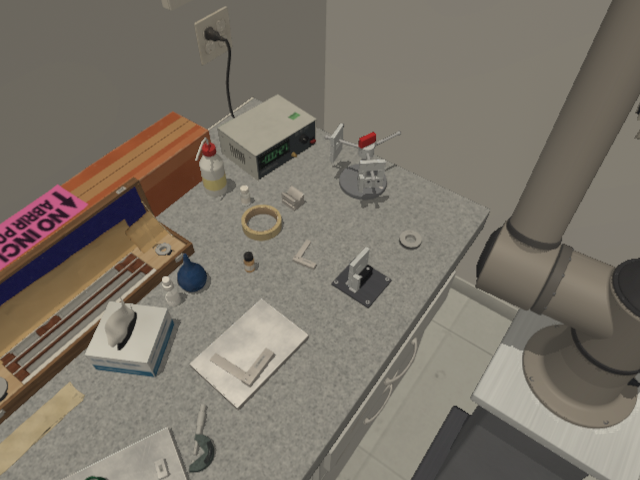

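View pics/side0.png

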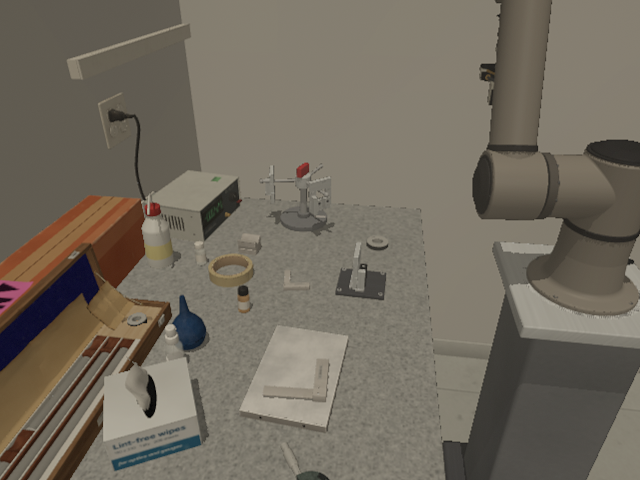

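View pics/wrist0.png

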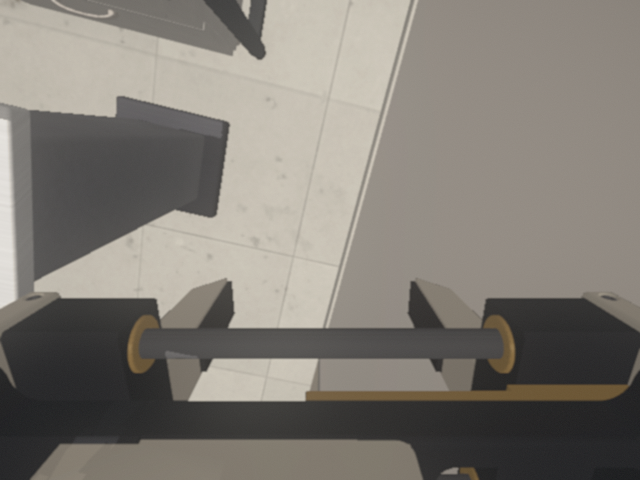

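The scene view has the large square on the plate at (242,369), with a small look-alike square at (303,255). The nest and bracket are at (361,284), and the tree is at (362,165) with its red handle at (367,140). I'll work out coarse positions from these.

Run:
```python
from h import *
for n,pts in dict(scene=dict(plateL=(192,355,.015),plateT=(262,301,.015),plateR=(307,342,.015),plateB=(238,403,.015),sqcorner=(250,384,.029),sqst=(216,357,.029),sqbl=(272,351,.023),nestL=(333,283,.008),nestT=(347,260,.008),nestR=(390,281,.008),nestB=(364,303,.008),brt=(368,252,.088),brt2=(352,268,.088),treec=(362,181,.014),handle=(368,140,.156),ring=(411,240,.012),vial=(249,270,0),vb=(293,198,.03),lb=(398,133,.116)),
 side=dict(plateTL=(282,328,.015),plateTR=(349,336,.015),plateBR=(326,424,.015),plateBL=(246,410,.015),handle=(303,170,.156),nestTL=(340,268,.008),nestTR=(386,271,.008),nestBR=(384,298,.008),nestBL=(337,293,.008),sqbl=(321,362,.02),treec=(303,220,.014))).items():
    p=cams.read_camera(n)
    im=p['color'][:,:,::-1]
    if n=='scene':
        a=cv2.resize(im[115:215,310:420],None,fx=7,fy=6,interpolation=3); cv2.imwrite('pics/tree_s.png',a[:600,:800])
        a=cv2.resize(im[290:410,180:320],None,fx=5,fy=5,interpolation=3); cv2.imwrite('pics/plate_s.png',a)
    for k,(u,v,z) in pts.items(): print(n,k,np.round(atz(p,u,v,z)*1000).tolist())
```

```text
scene plateL [628.0, 421.0, 15.0]
scene plateT [598.0, 245.0, 15.0]
scene plateR [464.0, 265.0, 15.0]
scene plateB [491.0, 440.0, 15.0]
scene sqcorner [493.0, 403.0, 29.0]
scene sqst [581.0, 400.0, 29.0]
scene sqbl [505.0, 324.0, 23.0]
scene nestL [507.0, 114.0, 8.0]
scene nestT [517.0, 43.0, 8.0]
scene nestR [408.0, 35.0, 8.0]
scene nestB [424.0, 117.0, 8.0]
scene brt [463.0, 52.0, 88.0]
scene brt2 [467.0, 106.0, 88.0]
scene treec [627.0, -188.0, 14.0]
scene handle [619.0, -182.0, 156.0]
scene ring [428.0, -92.0, 12.0]
scene vial [682.0, 193.0, 0.0]
scene vb [723.0, -22.0, 30.0]
scene lb [597.0, -294.0, 116.0]
side plateTL [593.0, 251.0, 15.0]
side plateTR [470.0, 254.0, 15.0]
side plateBR [487.0, 446.0, 15.0]
side plateBL [609.0, 439.0, 15.0]
side handle [622.0, -157.0, 156.0]
side nestTL [509.0, 31.0, 8.0]
side nestTR [409.0, 28.0, 8.0]
side nestBR [411.0, 125.0, 8.0]
side nestBL [506.0, 122.0, 8.0]
side sqbl [511.0, 330.0, 20.0]
side treec [626.0, -165.0, 14.0]
```

View pics/tree_s.png

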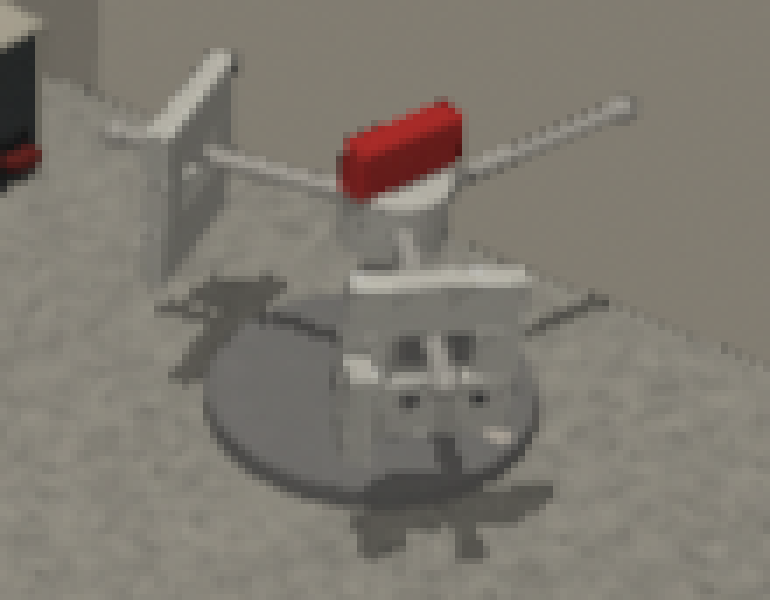

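View pics/plate_s.png

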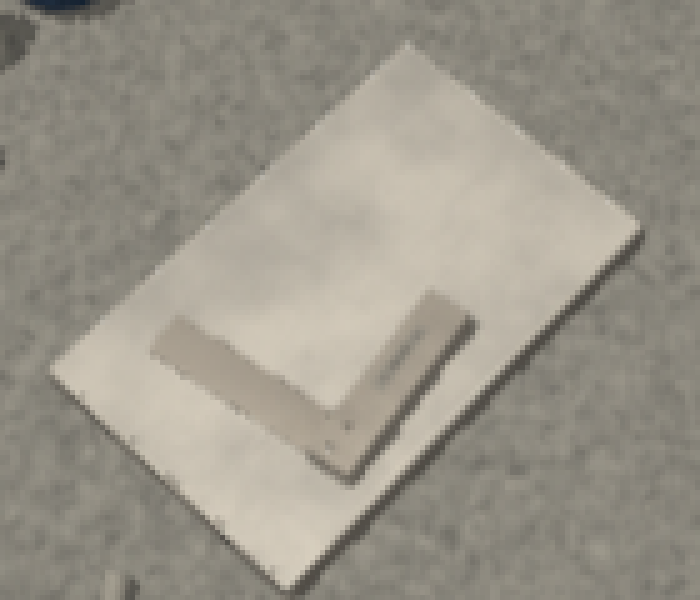

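Call:
servo_tool:
  targets: "42 -44 -6 0;42 -44 -6 0;42 -44 -6 0;42 -44 -6 0;42 -44 -6 0;42 -44 -6 0;42 -44 -6 0;42 -44 -6 0;42 -44 -6 0;0 0 0 0.12;0 0 0 0.11"
  hand: 1

```text
time: 3.12
tool_pos: [0.405, -0.0267, 0.2971]
tool_rot: [3.139, -0.008, -0.006]
contact_force: [-0.1, -0.5, -0.6]
opening: 0.0921
```

Run:
```python
from h import *
p=cams.read_camera('wrist'); save(p,'w1'); np.savez('w1.npz',**{k:p[k] for k in('K','R','t','color')})
R=np.array(p['R']); print(np.round(-R.T@p['t'],3),telemetry.observe()['tool_pos'])
```

```text
[ 0.485 -0.028  0.441] [ 0.40502949 -0.02685266  0.2971545 ]
```

View pics/w1.png

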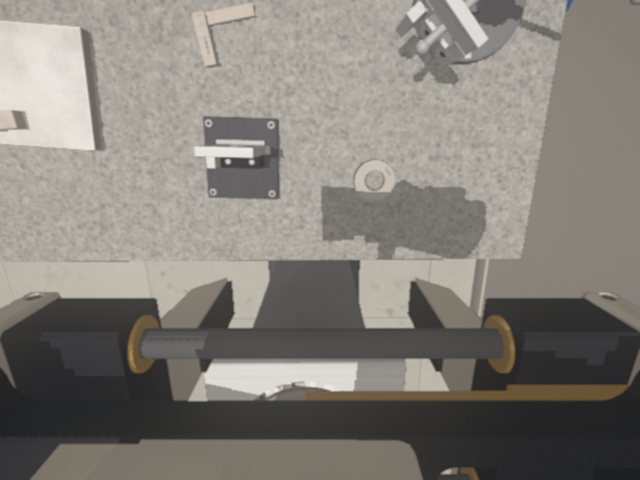

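The wrist view has the nest with corners near (204,117), (279,119), (277,199) and (208,196). The plate is at left, the ring at (375,178), and the small square at (220,30).

Run:
```python
from h import *
p=dict(np.load('w1.npz'))
a=cv2.resize(p['color'][100:220,180:300,::-1],None,fx=5,fy=5,interpolation=3); cv2.imwrite('pics/w1n.png',a)
for u,v in [(204,117),(279,118.5),(277.5,199),(208,196)]: print(np.round(atz(p,u,v,.008)*1000,1))
```

```text
[510.9 112.5   8. ]
[508.6  21.3   8. ]
[409.7  27.4   8. ]
[414.3 117.6   8. ]
```

View pics/w1n.png

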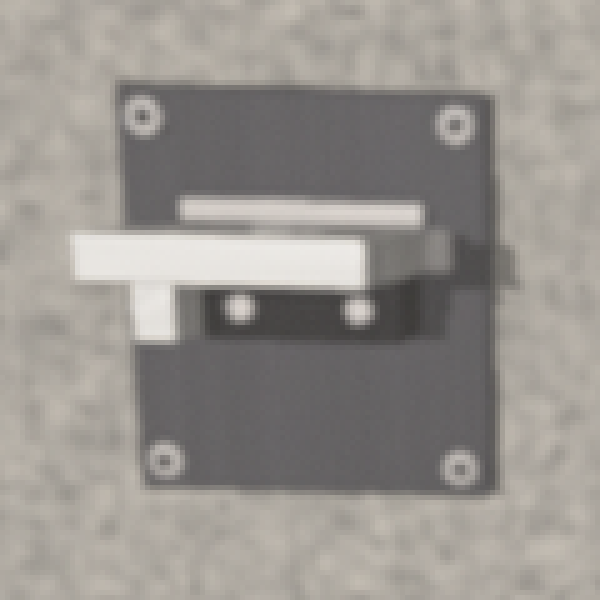

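Call:
servo_tool:
  targets: "16 -55 12 0;16 -55 12 0;16 -55 12 0;16 -55 12 0;16 -55 12 0;16 -55 12 0;0 0 0 -0.18;0 0 0 -0.18;0 0 0 -0.18;0 0 0 -0.18;0 0 0 -0.18;0 0 0 -0.18;0 0 0 -0.18;0 0 0 -0.18;0 0 0 -0.18;0 0 0 0"

```text
time: 5.18
tool_pos: [0.5111, 0.3077, 0.2203]
tool_rot: [3.133, 0.008, 1.675]
contact_force: [-0.3, -0.8, 0.3]
opening: 0.0912
```

Run:
```python
from h import *
p=cams.read_camera('wrist'); save(p,'w2'); np.savez('w2.npz',**{k:p[k] for k in('K','R','t','color')})
R=np.array(p['R']); s=telemetry.observe();print(s['time'],np.round(-R.T@p['t'],3),s['tool_pos'],s['tool_rot'])
```

```text
5.225 [0.502 0.388 0.363] [0.51116794 0.30767405 0.22028113] [3.13307127 0.00777689 1.67286747]
```

View pics/w2.png

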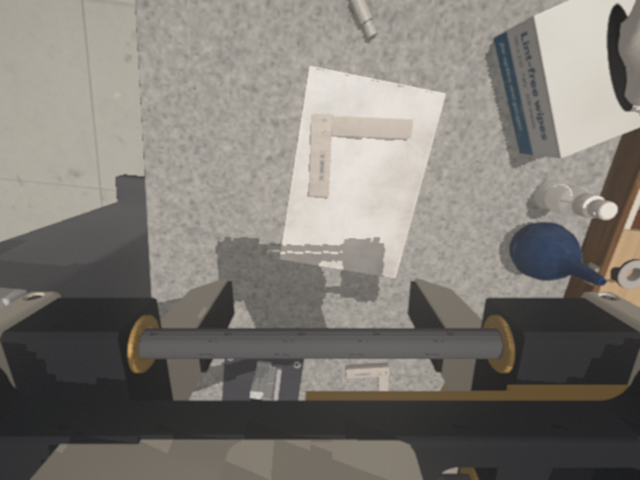

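The square shows at columns 309–412 and rows 113–198. The stock is vertical at left, and the blade runs right from the top. I'll zoom in and fit its pose.

Run:
```python
from h import *
p=dict(np.load('w2.npz'))
a=cv2.resize(p['color'][100:210,295:425,::-1],None,fx=6,fy=5,interpolation=3); cv2.imwrite('pics/w2n.png',a)
a=cv2.resize(p['color'][60:280,280:450,::-1],None,fx=2.7,fy=2.7,interpolation=3); cv2.imwrite('pics/w2p.png',a)
```

```text
(no output)
```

View pics/w2n.png

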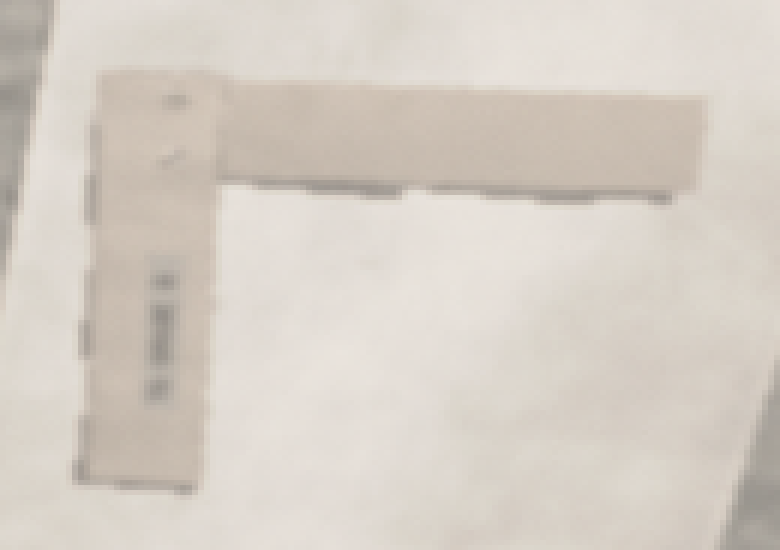

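```bash
cat >> h.py <<'E'
from scipy.optimize import least_squares
def fit(p,model,pix,x0,z0):
    model=np.array(model,float)/1000; pix=np.array(pix,float)
    def W(x):
        c,s=np.cos(x[2]),np.sin(x[2]); M=model.copy()
        M[:,0]=x[0]+c*model[:,0]-s*model[:,1]; M[:,1]=x[1]+s*model[:,0]+c*model[:,1]; M[:,2]+=z0; return M
    f=lambda x:(proj(p,W(x))-pix).ravel()
    r=least_squares(f,x0,x_scale=[.01,.01,.01]); return r.x, np.round(f(r.x).reshape(-1,2),2)
E
python3 - <<'E'
from h import *
p=dict(np.load('w2.npz'))
m=[(39,49,14),(39,29,14),(-39,49,14),(-39,29,14),(38.5,-49,8),(20.5,-49,8)]
c=[(100,72),(218,72),(85,485),(202,487),(706,98),(696,190)]
x,r=fit(p,m,[(295+a/6,100+b/5) for a,b in c],[.542,.364,1.57],.015); print(x,r.tolist())
q=dict(np.load('w1.npz'))
m=[(38,46,8),(38,-46,8),(-62,-46,8),(-62,46,8)]
c=[(118,83),(494,95),(498,493),(144,488)]
y,r=fit(q,m,[(180+a/5,100+b/5) for a,b in c],[.47,.075,0],0); print(y,r.tolist())
g=lambda x,P:np.array(x[:2])+np.array([[np.cos(x[2]),-np.sin(x[2])],[np.sin(x[2]),np.cos(x[2])]])@np.array(P)/1000
print('grasp',g(x,(-31,39)))
E
```

```text
[0.54574868 0.36737124 1.64062876] [[-0.85, -0.13], [0.82, 0.65], [-0.27, -0.24], [0.06, -0.0], [0.37, -0.72], [-0.14, 0.46]]
[ 0.47233209  0.06858884 -0.03301883] [[-0.37, -0.42], [0.15, -0.65], [0.06, 1.04], [0.18, 0.2]]
grasp [0.50900678 0.33372554]
```

Call:
servo_tool:
  targets: "26 0 40 0.033;0 0 50 0;0 0 50 0;0 0 10 0;0 0 0 0"
  hand: 0.5

```text
time: 5.85
tool_pos: [0.5127, 0.3338, 0.0693]
tool_rot: [3.127, 0.005, 1.624]
contact_force: [-0.1, -0.9, 0.9]
opening: 0.0479
```

Run:
```python
from h import *
p=cams.read_camera('wrist'); save(p,'w3')
s=telemetry.observe();print(s['time'],s['tool_pos'],s['tool_rot'],s['opening'])
x=(.54575,.36737,1.6406); c,sn=np.cos(x[2]),np.sin(x[2])
P=[(39,49,14),(39,29,14),(20.5,29,14),(-39,29,14),(-39,49,14),(38.5,-49,8),(20.5,-49,8),(20.5,29,8)]
W=[(x[0]+(c*a-sn*b)/1e3,x[1]+(sn*a+c*b)/1e3,.015+z/1e3) for a,b,z in P]
im=p['color'][:,:,::-1].copy()
for u,v in proj(p,W): cv2.circle(im,(int(round(u)),int(round(v))),2,(0,0,255),-1)
cv2.imwrite('pics/w3o.png',im)
```

```text
5.9 [0.51286043 0.33385812 0.06976226] [3.12601428 0.00445436 1.62381207] 0.04682939599944669
```

View pics/w3o.png

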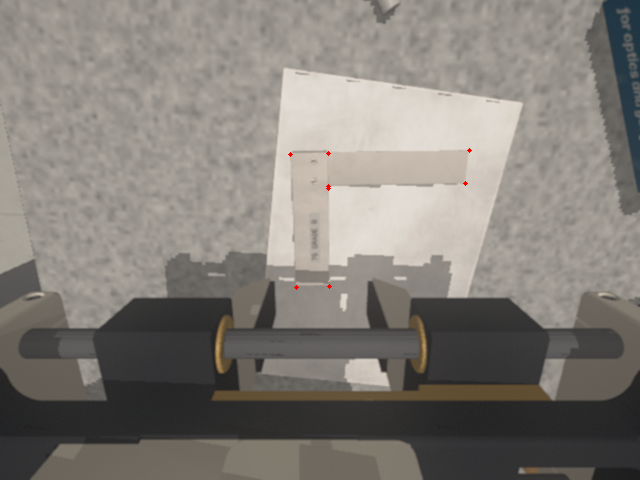

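Call:
servo_tool:
  targets: "0 -2.5 13 0;0 0 13 0;0 0 10 0;0 0 0 0"

```text
time: 6.4
tool_pos: [0.5129, 0.3345, 0.0353]
tool_rot: [3.12, 0.002, 1.623]
contact_force: [0.4, 0.6, -0.1]
opening: 0.0464
```

Call:
servo_tool:
  targets: "0 -3 0 0;0 0 0 0;0 0 0 0"

```text
time: 6.78
tool_pos: [0.5101, 0.3346, 0.0359]
tool_rot: [3.119, 0.001, 1.623]
contact_force: [-0.8, 0.0, -0.1]
opening: 0.0461
```

Run:
```python
from h import *
s=telemetry.observe();print({k:np.round(v,4) for k,v in s.items()})
p=cams.read_camera('wrist'); save(p,'w4')
```

```text
{'time': np.float64(6.775), 'qpos': array([ 0.4601,  0.7037,  1.5252, -0.0132,  0.8923,  0.4164]), 'qvel': array([ 0.002 , -0.0028,  0.0011,  0.0007,  0.0008,  0.0005]), 'joint_efforts': array([ 1.44000e-02, -5.50319e+01, -1.90664e+01,  3.26000e-02,
       -8.91000e-02,  2.30000e-03]), 'tool_pos': array([0.5101, 0.3346, 0.0359]), 'tool_rot': array([3.1188e+00, 1.4000e-03, 1.6227e+00]), 'contact_force': array([-0.839 ,  0.0025, -0.1498]), 'torque': array([ 0.0127, -0.1114, -0.026 ]), 'opening': np.float64(0.0461)}
```

View pics/w4.png

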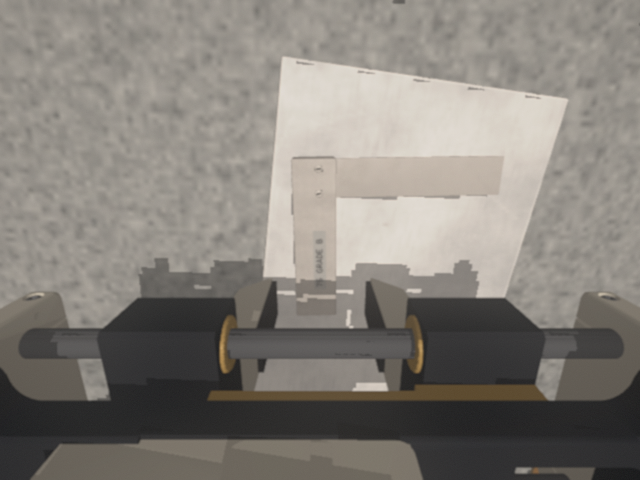

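Call:
servo_tool:
  targets: "0 0 -50 0;0 0 0 0"

```text
time: 7.08
tool_pos: [0.5092, 0.3346, 0.087]
tool_rot: [3.119, 0.001, 1.623]
contact_force: [0.4, -0.2, -0.3]
opening: 0.046
```

Call:
servo_tool:
  targets: "0 0 -50 0;0 0 0 0"

```text
time: 7.32
tool_pos: [0.5078, 0.3345, 0.1375]
tool_rot: [3.12, 0.002, 1.623]
contact_force: [0.0, -0.3, -0.4]
opening: 0.0458
```

Call:
servo_tool:
  targets: "0 0 -10 0;0 0 -10 0;0 0 -10 0;0 0 -10 0;0 0 -10 0;0 0 0 0"

```text
time: 8.07
tool_pos: [0.5057, 0.334, 0.1883]
tool_rot: [3.124, 0.003, 1.623]
contact_force: [0.4, 0.7, 0.1]
opening: 0.0459
```

Call:
servo_tool:
  targets: "0 0 -4 0;0 0 -4 0;0 0 -4 0;0 0 -4 0;0 0 -4 0;0 0 -4 0;0 0 -4 0;0 0 -4 0;0 0 -4 0;0 0 -4 0;0 0 -4 0;0 0 -4 0;0 0 -4 0;0 0 -4 0;0 0 -4 0;0 0 0 0"

```text
time: 10.07
tool_pos: [0.5043, 0.334, 0.2518]
tool_rot: [3.125, 0.004, 1.622]
contact_force: [0.0, -0.2, 0.5]
opening: 0.0462
```

Call:
servo_tool:
  targets: "0 0 -13 0;0 0 -13 0;0 0 -13 0;0 0 -13 0;0 0 -13 0;0 0 -13 0;0 0 -13 0;0 0 0 0"

```text
time: 11.08
tool_pos: [0.5028, 0.3344, 0.3507]
tool_rot: [3.122, 0.003, 1.622]
contact_force: [-0.5, -0.4, -0.1]
opening: 0.0457
```

Call:
servo_tool:
  targets: "0 0 60 0;0 0 0 0;0 0 60 0;0 0 0 0"

```text
time: 11.58
tool_pos: [0.5068, 0.3351, 0.2356]
tool_rot: [3.118, 0.001, 1.622]
contact_force: [-0.7, 0.5, 0.4]
opening: 0.0458
```

Call:
servo_tool:
  targets: "0 13 0 0;0 13 0 0;0 13 0 0;0 13 0 0;0 0 0 0"

```text
time: 12.2
tool_pos: [0.571, 0.3415, 0.258]
tool_rot: [3.088, -0.011, 1.622]
contact_force: [0.1, -0.1, -0.4]
opening: 0.0461
```

Call:
servo_tool:
  targets: "0 -50 0 0;0 0 0 0"

```text
time: 12.45
tool_pos: [0.5212, 0.3392, 0.2582]
tool_rot: [3.085, -0.013, 1.622]
contact_force: [0.1, -0.4, 0.4]
opening: 0.046
```

Call:
servo_tool:
  targets: "0 0 60 0;0 0 0 0;0 0 60 0;0 0 0 0"

```text
time: 12.95
tool_pos: [0.5355, 0.3445, 0.149]
tool_rot: [3.066, -0.02, 1.622]
contact_force: [0.3, 0.5, 1.0]
opening: 0.0462
```

Call:
servo_tool:
  targets: "0 0 -13 0;0 0 -13 0;0 0 -13 0;0 0 -13 0;0 0 0 0"

```text
time: 13.58
tool_pos: [0.536, 0.3455, 0.2188]
tool_rot: [3.046, -0.029, 1.623]
contact_force: [1.3, 1.2, 0.5]
opening: 0.0458
```

Call:
servo_tool:
  targets: "0 -13 0 0;0 -13 0 0;0 -13 0 0;0 -13 0 0;0 0 0 0"

```text
time: 14.2
tool_pos: [0.4777, 0.3419, 0.2104]
tool_rot: [3.054, -0.026, 1.623]
contact_force: [-0.1, -0.3, -0.1]
opening: 0.0458
```

Call:
servo_tool:
  targets: "0 40 0 0;0 0 0 0"

```text
time: 14.45
tool_pos: [0.5175, 0.3441, 0.2134]
tool_rot: [3.055, -0.025, 1.624]
contact_force: [0.2, 0.6, -0.6]
opening: 0.0458
```

Call:
servo_tool:
  targets: "0 -30 0 0;0 -30 0 0;0 -30 0 0;0 -30 0 0;0 0 0 0"

```text
time: 15.08
tool_pos: [0.3918, 0.3365, 0.2]
tool_rot: [3.06, -0.023, 1.624]
contact_force: [-0.4, 0.2, 0.5]
opening: 0.046
```

Call:
servo_tool:
  targets: "0 60 0 0;0 0 0 0;0 60 0 0;0 0 0 0"

```text
time: 15.58
tool_pos: [0.5109, 0.342, 0.2073]
tool_rot: [3.065, -0.021, 1.625]
contact_force: [-0.5, -0.4, 0.0]
opening: 0.0461
```

Call:
servo_tool:
  targets: "0 -13 0 0;0 -13 0 0;0 -13 0 0;0 -13 0 0;0 -13 0 0;0 -13 0 0;0 -13 0 0;0 -13 0 0;0 0 0 0"

```text
time: 16.7
tool_pos: [0.3957, 0.3361, 0.1994]
tool_rot: [3.067, -0.021, 1.627]
contact_force: [0.2, 0.5, -0.1]
opening: 0.0458
```

Run:
```python
from h import *
s=telemetry.observe();print({k:np.round(v,4) for k,v in s.items()})
```

```text
{'time': np.float64(16.7), 'qpos': array([ 0.5673,  0.3318,  1.6642, -0.0207,  1.0705,  0.521 ]), 'qvel': array([-0.0045,  0.0055, -0.0163, -0.0029, -0.0096, -0.0001]), 'joint_efforts': array([  0.3378, -41.6598, -22.6839,   0.0479,  -0.283 ,   0.0719]), 'tool_pos': array([0.3957, 0.3361, 0.1994]), 'tool_rot': array([ 3.0671, -0.0209,  1.6272]), 'contact_force': array([ 0.2424,  0.5357, -0.0681]), 'torque': array([ 0.0224, -0.0859,  0.0394]), 'opening': np.float64(0.0458)}
```

Call:
servo_tool:
  targets: "0 60 0 0"

```text
time: 16.82
tool_pos: [0.4528, 0.3396, 0.2036]
tool_rot: [3.07, -0.02, 1.63]
contact_force: [0.8, 1.8, 0.7]
opening: 0.0457
```

Call:
servo_tool:
  targets: "0 0 0 0"

```text
time: 16.95
tool_pos: [0.4564, 0.3396, 0.2036]
tool_rot: [3.067, -0.021, 1.628]
contact_force: [0.9, 0.5, -0.5]
opening: 0.0459
```

Call:
servo_tool:
  targets: "0 0 0 0"

```text
time: 17.08
tool_pos: [0.4562, 0.3393, 0.2032]
tool_rot: [3.068, -0.02, 1.628]
contact_force: [-0.6, -0.8, -0.4]
opening: 0.0459
```

Call:
servo_tool:
  targets: "0 60 0 0"

```text
time: 17.2
tool_pos: [0.5125, 0.3429, 0.207]
tool_rot: [3.073, -0.019, 1.631]
contact_force: [1.5, 1.4, 0.7]
opening: 0.046
```

Call:
servo_tool:
  targets: "0 0 0 0"

```text
time: 17.32
tool_pos: [0.515, 0.3425, 0.2065]
tool_rot: [3.072, -0.019, 1.629]
contact_force: [-0.1, 0.2, 0.3]
opening: 0.046
```

Call:
servo_tool:
  targets: "0 0 60 0"

```text
time: 17.45
tool_pos: [0.5212, 0.3455, 0.1505]
tool_rot: [3.062, -0.023, 1.629]
contact_force: [0.1, -0.1, 0.9]
opening: 0.0461
```

Call:
servo_tool:
  targets: "0 0 0 0"

```text
time: 17.58
tool_pos: [0.5177, 0.3441, 0.146]
tool_rot: [3.072, -0.019, 1.629]
contact_force: [-0.2, 0.0, 0.2]
opening: 0.046
```

Call:
servo_tool:
  targets: "0 0 -60 0;0 0 -60 0"

```text
time: 17.82
tool_pos: [0.5064, 0.3409, 0.2675]
tool_rot: [3.08, -0.016, 1.63]
contact_force: [1.6, 1.0, 0.6]
opening: 0.046
```

Call:
servo_tool:
  targets: "0 0 0 0"

```text
time: 17.95
tool_pos: [0.5073, 0.3423, 0.2761]
tool_rot: [3.068, -0.022, 1.631]
contact_force: [0.8, 0.8, -1.2]
opening: 0.0461
```

Call:
servo_tool:
  targets: "0 0 60 0;0 0 0 0;0 0 60 0;0 0 0 0"

```text
time: 18.45
tool_pos: [0.5172, 0.3481, 0.1665]
tool_rot: [3.055, -0.028, 1.633]
contact_force: [-0.3, 0.3, 0.9]
opening: 0.0456
```

Call:
servo_tool:
  targets: "0 0 -60 0;0 0 60 0;0 0 0 0"

```text
time: 18.82
tool_pos: [0.5207, 0.3506, 0.1809]
tool_rot: [3.041, -0.034, 1.634]
contact_force: [-0.4, 0.4, -0.2]
opening: 0.046
```

Call:
servo_tool:
  targets: "0 -60 0 0;0 60 0 0;0 0 0 0"

```text
time: 19.2
tool_pos: [0.5024, 0.344, 0.1808]
tool_rot: [3.065, -0.024, 1.635]
contact_force: [-0.1, 1.2, 1.0]
opening: 0.0457
```

Call:
servo_tool:
  targets: "0 60 0 0;0 -60 0 0;0 0 0 0"

```text
time: 19.58
tool_pos: [0.5054, 0.3454, 0.1861]
tool_rot: [3.069, -0.024, 1.635]
contact_force: [0.4, -0.9, 0.4]
opening: 0.0462
```

Call:
servo_tool:
  targets: "0 -60 0 0;0 60 0 0;0 0 0 0;0 -60 0 0;0 60 0 0;0 0 0 0;0 0 0 0"

```text
time: 20.45
tool_pos: [0.4811, 0.3359, 0.1944]
tool_rot: [3.101, -0.012, 1.638]
contact_force: [-0.0, -0.3, 0.6]
opening: 0.0458
```

Call:
servo_tool:
  targets: "0 -60 0 0;0 60 0 0;0 0 0 0;0 -60 0 0;0 60 0 0;0 0 0 0;0 0 0 0"

```text
time: 21.32
tool_pos: [0.4618, 0.33, 0.1967]
tool_rot: [3.12, -0.005, 1.64]
contact_force: [0.9, 0.3, 0.2]
opening: 0.0459
```

Call:
servo_tool:
  targets: "0 -60 0 0;0 60 0 0;0 0 0 0;0 -60 0 0;0 60 0 0;0 0 0 0;0 0 0 0"

```text
time: 22.2
tool_pos: [0.4448, 0.3257, 0.195]
tool_rot: [3.138, 0.002, 1.643]
contact_force: [0.0, 0.7, 1.0]
opening: 0.0456
```

Call:
servo_tool:
  targets: "0 58 0 0;0 0 0 0;0 0 50 0;0 0 0 0;0 0 50 0;0 0 0 0"

```text
time: 22.95
tool_pos: [0.5109, 0.3357, 0.1051]
tool_rot: [3.117, -0.007, 1.644]
contact_force: [-0.2, -0.8, 0.0]
opening: 0.0461
```

Call:
servo_tool:
  targets: "0 -55 0 0;0 62 0 0;0 0 0 0;0 -55 0 0;0 62 0 0;0 0 0 0;0 0 0 0"

```text
time: 23.82
tool_pos: [0.4953, 0.329, 0.1133]
tool_rot: [-3.136, 0.003, 1.648]
contact_force: [-0.5, 0.2, -0.7]
opening: 0.0458
```

Call:
servo_tool:
  targets: "1 4 5 0.005;1 4 5 0.005;1 4 5 0.005;1 3 5 0.005;0 0 5 0;0 0 5 0;0 0 5 0;0 0 5 0;0 0 5 0;0 0 5 0;0 0 5 0;0 0 0 0"

```text
time: 25.32
tool_pos: [0.5127, 0.3359, 0.058]
tool_rot: [3.141, 0.0, 1.627]
contact_force: [0.2, -0.3, 0.0]
opening: 0.0459
```

Call:
servo_tool:
  targets: "-1 -1 5 0;-1 -1 5 0;0 0 5 0;0 0 5 0;0 0 5 0;0 0 1 0;0 0 0 0"

```text
time: 26.2
tool_pos: [0.5108, 0.3337, 0.0302]
tool_rot: [3.141, 0.0, 1.627]
contact_force: [-0.7, -1.0, 0.5]
opening: 0.0461
```

Perfectly plumb now. I'll close the jaws.

Call:
servo_tool:
  targets: "0 0 0 0;0 0 0 0;0 0 0 0;0 0 0 0"
  hand: 0
  squeeze: 30

```text
time: 26.7
tool_pos: [0.5109, 0.3337, 0.0306]
tool_rot: [3.14, 0.0, 1.627]
contact_force: [-0.5, -0.1, -0.8]
opening: 0.0199
```

Call:
servo_tool:
  targets: "0 0 -5 0;0 0 -5 0;0 0 -5 0;0 0 0 0"

```text
time: 27.2
tool_pos: [0.5107, 0.3336, 0.0465]
tool_rot: [3.141, 0.0, 1.627]
contact_force: [0.7, -1.0, -2.4]
opening: 0.02
```

Run:
```python
from h import *
p=cams.read_camera('wrist'); save(p,'w5');np.savez('w5.npz',**{k:p[k] for k in('K','R','t','color')})
s=telemetry.observe();print({k:np.round(v,4) for k,v in s.items()})
```

```text
{'time': np.float64(27.25), 'qpos': array([ 4.534e-01,  6.974e-01,  1.501e+00, -8.000e-04,  9.431e-01,
        3.974e-01]), 'qvel': array([ 0.0011,  0.0071,  0.0029,  0.0007, -0.0047,  0.0007]), 'joint_efforts': array([-8.00000e-04, -5.66353e+01, -2.02540e+01,  1.18900e-01,
       -2.24000e-02, -1.00000e-04]), 'tool_pos': array([0.5106, 0.3335, 0.0463]), 'tool_rot': array([3.1413e+00, 6.0000e-04, 1.6272e+00]), 'contact_force': array([-0.328 , -0.7884, -1.5412]), 'torque': array([-0.0742, -0.0928,  0.0183]), 'opening': np.float64(0.0196)}
```

View pics/w5.png

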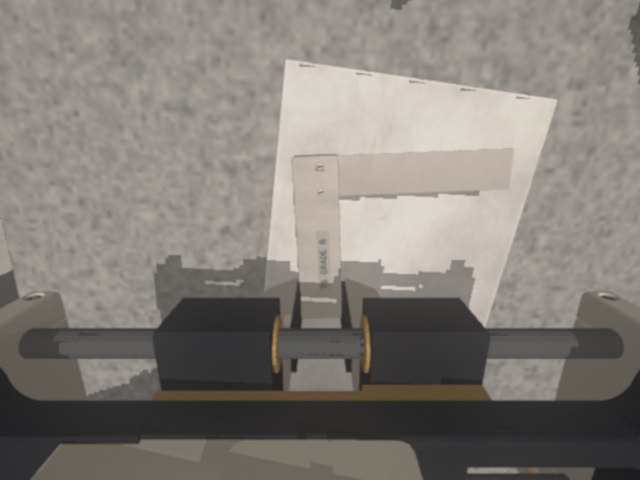

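Run:
```python
from h import *
p=dict(np.load('w5.npz'))
a=cv2.resize(p['color'][140:330,280:530,::-1],None,fx=3.2,fy=3.0,interpolation=3); cv2.imwrite('pics/w5n.png',a)
```

```text
(no output)
```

View pics/w5n.png

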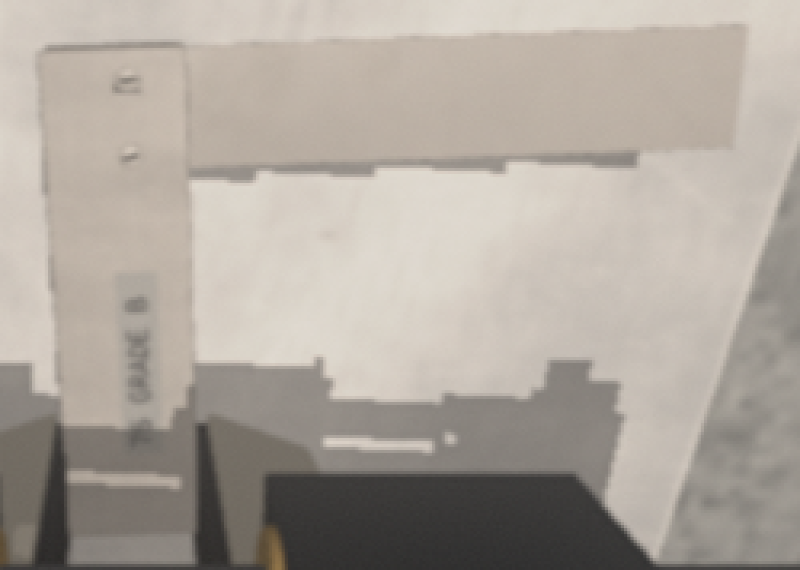

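Run:
```python
from h import *
p=dict(np.load('w5.npz'))
m=[(39,49,14),(39,29,14),(38.5,-49,8),(20.5,-49,8),(20.5,29,8),(-39,49,14),(-39,29,14)]
c=[(40,50),(184,46),(747,25),(735,148),(190,168),(68,533),(195,533)]
for z0 in(.0307,):
  x,r=fit(p,m,[(280+a/3.2,140+b/3) for a,b in c],[.545,.367,1.63],z0); print(x,r.tolist())
  T=np.array([.5106,.3335]); d=T-x[:2]; co,s=np.cos(x[2]),np.sin(x[2]); print('TCP in sq',co*d[0]+s*d[1],-s*d[0]+co*d[1])
```

```text
[0.54695362 0.36942342 1.66292501] [[-1.86, -0.24], [0.49, -0.68], [2.28, 0.05], [0.55, 0.15], [-1.21, -0.28], [-0.61, 1.68], [0.35, 0.35]]
TCP in sq -0.03242659606154732 0.03950434996955129
```

Call:
servo_tool:
  targets: "-27 -15 0 0;-27 -15 0 0;-27 -15 0 0;-27 -15 0 0;-27 -15 0 0;0 0 0 0.18;0 0 0 0.18;0 0 0 0.18;0 0 0 0.18;0 0 0 0.18;0 0 0 0.18;0 0 0 0.18;0 0 0 0.18;0 0 0 0.18;0 0 0 0"

```text
time: 29.12
tool_pos: [0.4408, 0.1901, 0.0462]
tool_rot: [-3.141, -0.001, -0.045]
contact_force: [0.2, 0.4, -1.3]
opening: 0.0196
```

Run:
```python
from h import *
p=cams.read_camera('wrist'); save(p,'w6');np.savez('w6.npz',**{k:p[k] for k in('K','R','t','color')})
s=telemetry.observe();print({k:np.round(v,4) for k,v in s.items() if k in('time','tool_pos','tool_rot','contact_force','opening')})
a=cv2.resize(p['color'][0:330,:,::-1],(800,412),interpolation=3); cv2.imwrite('pics/w6n.png',a)
```

```text
{'time': np.float64(29.175), 'tool_pos': array([0.4408, 0.1901, 0.0462]), 'tool_rot': array([-3.1414e+00, -1.0000e-03, -4.2800e-02]), 'contact_force': array([-0.8563,  0.2842, -1.6567]), 'opening': np.float64(0.0196)}
```

View pics/w6.png

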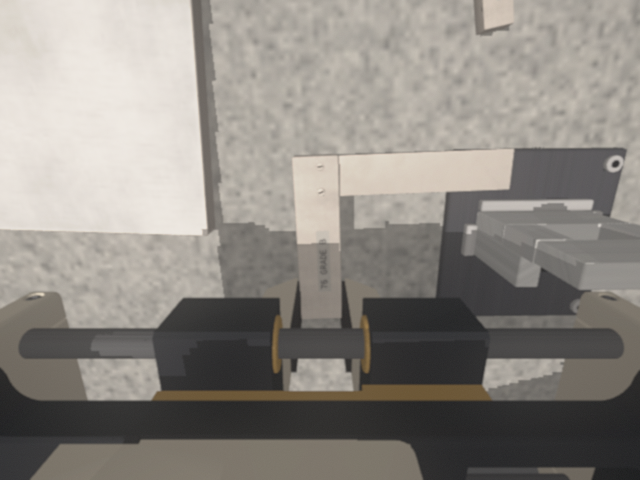

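Run:
```python
from h import *
p=dict(np.load('w6.npz'))
a=cv2.resize(p['color'][130:330,430:640,::-1],None,fx=3.8,fy=3,interpolation=3); cv2.imwrite('pics/w6a.png',a)
a=cv2.resize(p['color'][140:330,280:530,::-1],None,fx=3.2,fy=3.0,interpolation=3); cv2.imwrite('pics/w6b.png',a)
```

```text
(no output)
```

View pics/w6a.png

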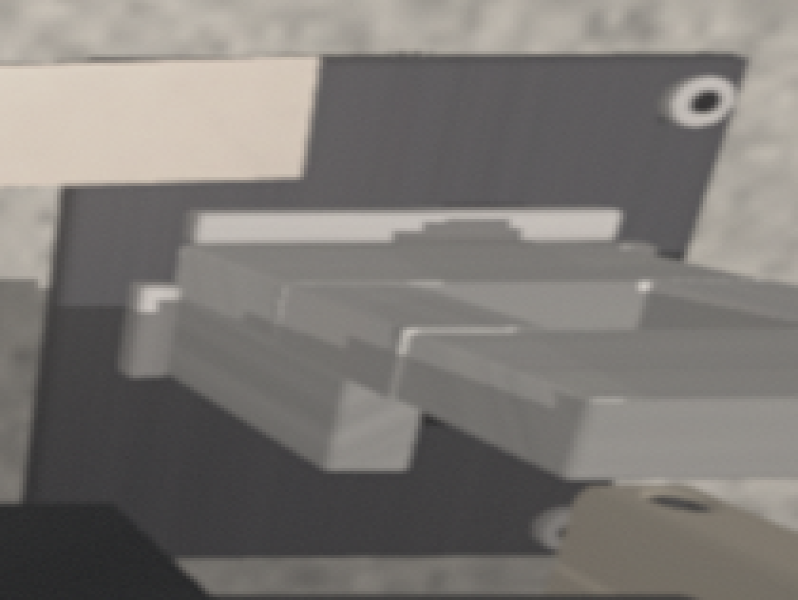

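View pics/w6b.png

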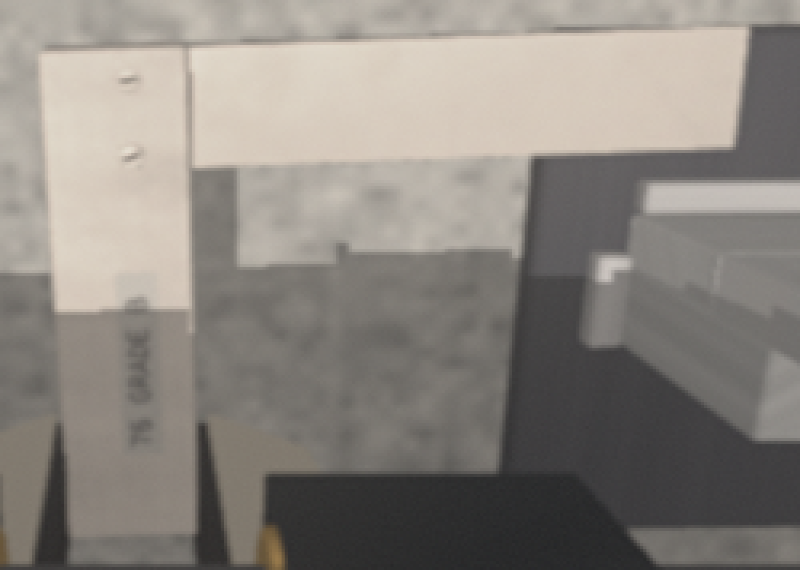

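Run:
```python
from h import *
from scipy.spatial.transform import Rotation as Ro
p=dict(np.load('w6.npz'))
m=np.array([(39,49,14),(39,29,14),(38.5,-49,8),(20.5,-49,8),(20.5,29,8),(-39,49,14),(-39,29,14)])/1e3
c=[(40,50),(188,46),(748,27),(736,149),(192,168),(68,534),(196,534)]
pix=np.array([(280+a/3.2,140+b/3) for a,b in c])
T=np.array([.4408,.1901,.0462]); 
def f(x,full=False):
    R=Ro.from_euler('ZYX',[x[2],x[4],x[3]]); W=R.apply(m)+[x[0],x[1],x[5]]
    return (proj(p,W)-pix).ravel()
for fix in ('all','flat'):
    if fix=='all': r=least_squares(f,[.48,.15,-.04,0,0,.03],x_scale=.01); x=r.x
    else: r=least_squares(lambda y:f([y[0],y[1],y[2],0,0,y[3]]),[.48,.15,-.04,.03],x_scale=.01); x=r.x
    print(fix,np.round(x,4),np.round(r.fun.reshape(-1,2),1).tolist())
# camera orientation rel. tool
R=p['R']; print('cam x axis',R[0],'cam fwd',R[2])
# nest fit
m2=[(38,-46,8),(-62,46,8)]
L=[(430+745/3.8,130+55/3),]
P=lambda a,b:(430+a/3.8,130+b/3)
for q in [P(320,54),P(745,55),P(64,186),P(25,500),P(175,556),P(550,556)]: print(np.round(atz(p,*q,.008)*1000,1))
for q in [P(195,212),P(620,210)]: print('lip',np.round(atz(p,*q,.013)*1000,1))
```

```text
all [ 0.474   0.1488 -0.0088 -0.0283  0.0446  0.0285] [[0.1, -0.1], [-0.3, -0.4], [0.3, 0.4], [-0.3, 0.5], [-1.0, -0.3], [0.4, 0.4], [0.8, -0.4]]
flat [ 0.4745  0.1491 -0.0105  0.0288] [[-0.4, 0.2], [0.2, -0.1], [1.0, 0.3], [-0.6, 0.3], [-1.0, -0.2], [0.3, 0.3], [0.6, -0.9]]
cam x axis [-4.51037947e-02 -9.98982303e-01  7.89699551e-05] cam fwd [-0.29632712  0.0133036  -0.95499385]
[511.3  84.    8. ]
[508.5  25.4   8. ]
[489.7 117.8   8. ]
[426.6 119.8   8. ]
[412.9  94.9   8. ]
[410.1  34.5   8. ]
lip [485.1 100.9  13. ]
lip [482.8  41.3  13. ]
```

Call:
servo_tool:
  targets: "0 0 0 0.031;-1 12 1 0;-1 12 1 0;-1 12 1 0;-1 12 1 0;0 12 1 0;0 0 0 0"

```text
time: 30.05
tool_pos: [0.4317, 0.1254, 0.0408]
tool_rot: [3.142, -0.001, -0.07]
contact_force: [0.5, -0.4, -2.1]
opening: 0.0195
```

Run:
```python
from h import *
p=cams.read_camera('wrist'); save(p,'w7');np.savez('w7.npz',**{k:p[k] for k in('K','R','t','color')})
s=telemetry.observe();print({k:np.round(v,4) for k,v in s.items() if k in('time','tool_pos','tool_rot','contact_force','opening','torque')})
a=cv2.resize(p['color'][130:330,280:530,::-1],None,fx=3.2,fy=3.0,interpolation=3); cv2.imwrite('pics/w7n.png',a)
```

```text
{'time': np.float64(30.1), 'tool_pos': array([0.4319, 0.1258, 0.0409]), 'tool_rot': array([-3.1415e+00, -9.0000e-04, -7.0200e-02]), 'contact_force': array([ 0.2669,  0.3474, -1.066 ]), 'torque': array([-0.0532,  0.0677, -0.0132]), 'opening': np.float64(0.0196)}
```

View pics/w7n.png

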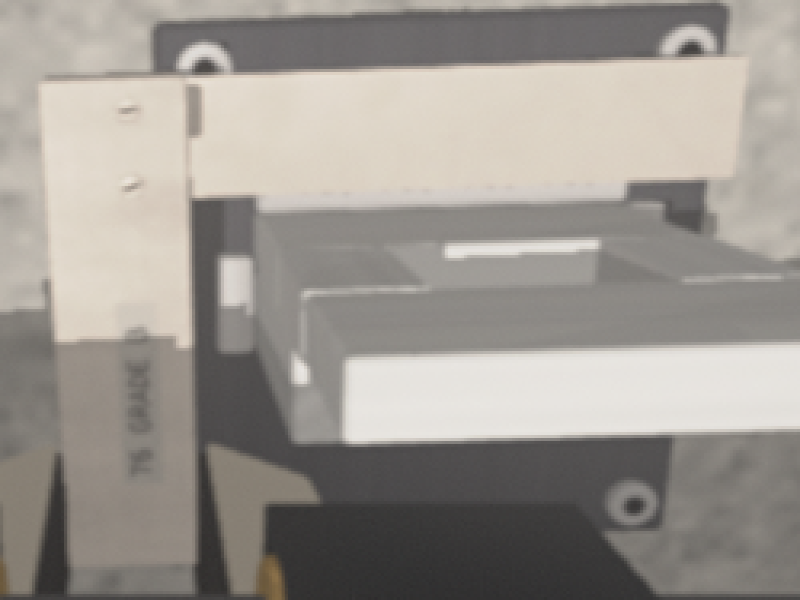

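Call:
servo_tool:
  targets: "-3 4 0 0;-3 4 0 0;0 0 0 0"

```text
time: 30.48
tool_pos: [0.4249, 0.1184, 0.0409]
tool_rot: [-3.141, -0.001, -0.069]
contact_force: [0.5, -0.1, -1.6]
opening: 0.0199
```

Call:
servo_tool:
  targets: "0 1 0 0;0 1 0 0"

```text
time: 30.72
tool_pos: [0.4249, 0.1165, 0.041]
tool_rot: [-3.141, -0.001, -0.069]
contact_force: [-0.1, -0.5, -2.0]
opening: 0.0196
```

Run:
```python
from h import *
p=cams.read_camera('wrist'); save(p,'w8');np.savez('w8.npz',**{k:p[k] for k in('K','R','t','color')})
s=telemetry.observe();print({k:np.round(v,4) for k,v in s.items() if k in('time','tool_pos','tool_rot','contact_force','opening','torque')})
a=cv2.resize(p['color'][130:330,280:530,::-1],None,fx=3.2,fy=3.0,interpolation=3); cv2.imwrite('pics/w8n.png',a)
```

```text
{'time': np.float64(30.775), 'tool_pos': array([0.4249, 0.1165, 0.041 ]), 'tool_rot': array([-3.1413e+00, -1.5000e-03, -6.8700e-02]), 'contact_force': array([ 0.2514, -0.63  , -2.0479]), 'torque': array([0.0385, 0.0982, 0.0408]), 'opening': np.float64(0.0198)}
```

View pics/w8n.png

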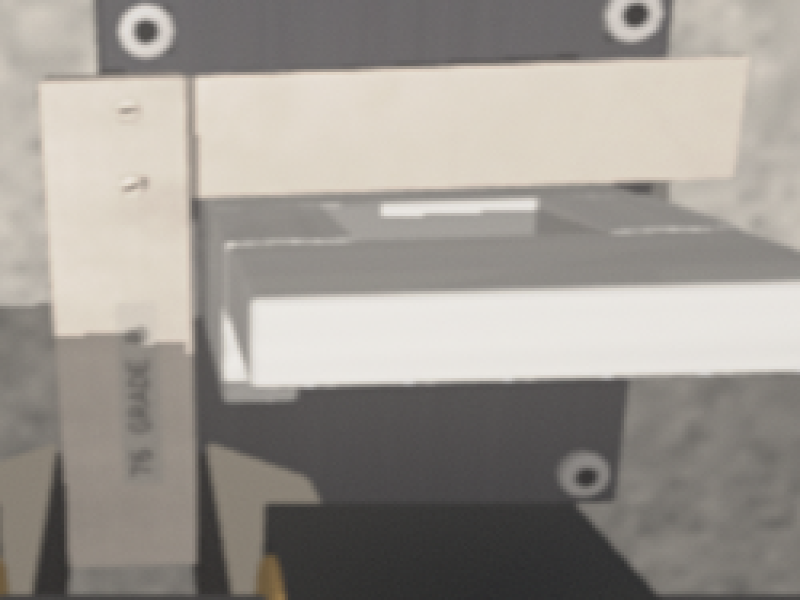

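Call:
servo_tool:
  targets: "0 1 0 0;0 0 0 0"

```text
time: 31.02
tool_pos: [0.4249, 0.1154, 0.041]
tool_rot: [-3.141, -0.002, -0.069]
contact_force: [-0.0, 0.7, -1.4]
opening: 0.0192
```

Call:
servo_tool:
  targets: "-1 1 0 0;0 0 0 0"

```text
time: 31.28
tool_pos: [0.424, 0.1145, 0.041]
tool_rot: [-3.141, -0.002, -0.069]
contact_force: [0.4, 0.3, -1.3]
opening: 0.0196
```

Call:
servo_tool:
  targets: "-1 1 0 0;0 0 0 0"

```text
time: 31.52
tool_pos: [0.4235, 0.1136, 0.0412]
tool_rot: [-3.141, -0.003, -0.069]
contact_force: [1.2, 0.5, -1.6]
opening: 0.0199
```

Call:
servo_tool:
  targets: "-1 1 0 0;0 0 0 0"

```text
time: 31.78
tool_pos: [0.4233, 0.1129, 0.0414]
tool_rot: [-3.14, -0.006, -0.068]
contact_force: [2.1, 2.5, -2.0]
opening: 0.0197
```

Call:
servo_tool:
  targets: "-1 1.5 0 0;-1 1.5 0 0"

```text
time: 32.02
tool_pos: [0.4229, 0.1119, 0.0418]
tool_rot: [-3.137, -0.01, -0.069]
contact_force: [4.5, 13.2, -4.0]
opening: 0.0203
```

Run:
```python
from h import *
p=cams.read_camera('wrist'); save(p,'w9');np.savez('w9.npz',**{k:p[k] for k in('K','R','t','color')})
s=telemetry.observe();print({k:np.round(v,4) for k,v in s.items() if k in('time','tool_pos','tool_rot','contact_force','opening','torque')})
a=cv2.resize(p['color'][130:330,280:530,::-1],None,fx=3.2,fy=3.0,interpolation=3); cv2.imwrite('pics/w9n.png',a)
```

```text
{'time': np.float64(32.075), 'tool_pos': array([0.4229, 0.112 , 0.0418]), 'tool_rot': array([-3.1367, -0.0102, -0.0686]), 'contact_force': array([ 5.7423, 12.523 , -5.0659]), 'torque': array([ 2.1869, -0.6101,  0.4912]), 'opening': np.float64(0.02)}
```

View pics/w9n.png

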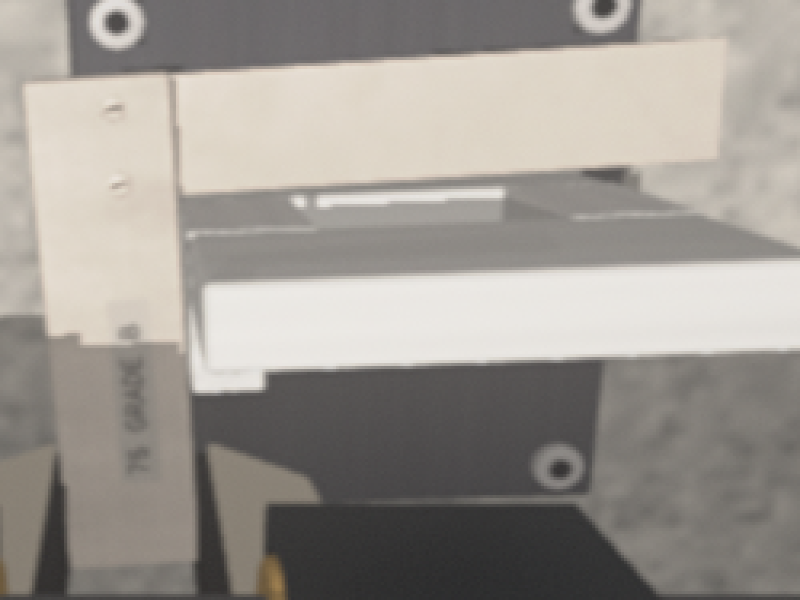

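Call:
servo_tool:
  targets: "1 -1.5 0 0;0 0 0 0.035;0 0 0 0"
  hand: 0
  squeeze: 60

```text
time: 32.45
tool_pos: [0.4245, 0.1139, 0.042]
tool_rot: [-3.136, -0.011, -0.105]
contact_force: [2.3, 3.0, -1.6]
opening: 0.0192
```

Run:
```python
from h import *
p=cams.read_camera('wrist'); save(p,'w10');np.savez('w10.npz',**{k:p[k] for k in('K','R','t','color')})
s=telemetry.observe();print({k:np.round(v,4) for k,v in s.items() if k in('time','tool_pos','tool_rot','contact_force','opening','torque')})
a=cv2.resize(p['color'][110:330,280:530,::-1],None,fx=3,fy=3.0,interpolation=3)[:600]; cv2.imwrite('pics/w10n.png',a)
```

```text
{'time': np.float64(32.5), 'tool_pos': array([0.4245, 0.1138, 0.042 ]), 'tool_rot': array([-3.136 , -0.0113, -0.1048]), 'contact_force': array([ 3.2243,  4.2896, -1.2608]), 'torque': array([ 0.747 , -0.3195,  0.3042]), 'opening': np.float64(0.0193)}
```

View pics/w10n.png

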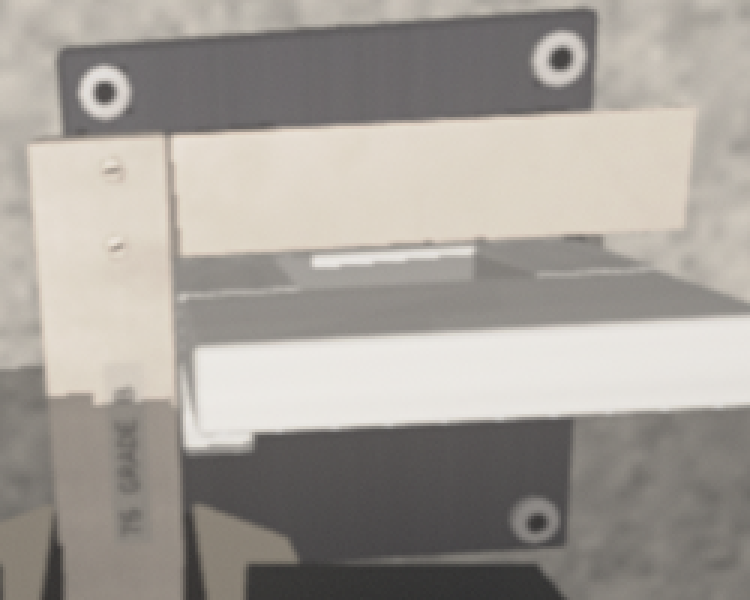

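```bash
cat >> h.py <<'E'
def yawline(p,a,b,z):
    A=atz(p,*a,z);B=atz(p,*b,z); d=B-A; return np.arctan2(d[0],-d[1]) # line running along -y
E
python3 - <<'E'
from h import *
p=dict(np.load('w10.npz')); P=lambda a,b:(280+a/3,110+b/3)
for n,a,b,z in [('nestfar',(60,49),(595,10),.008),('nestbot',(300,560),(568,546),.008),('bladefar',(170,135),(695,108),.0345),('bladenear',(180,255),(687,231),.0345),('brfront',(197,347),(750,315),.088)]:
    print(n,yawline(p,P(*a),P(*b),z))
for n,a,b,z in [('stockinner',(168,135),(185,590),.0415)]:
    A=atz(p,*P(*a),z);B=atz(p,*P(*b),z);d=A-B;print(n,np.arctan2(d[1],d[0]),d)
p=dict(np.load('w6.npz'));
P=lambda a,b:(280+a/3.2,140+b/3)
print('w6 blade',yawline(p,P(190,44),P(747,27),.0387),yawline(p,P(192,167),P(736,149),.0387))
E
```

```text
nestfar -0.03686668543728154
nestbot -0.045202654836169975
bladefar -0.05540060027228469
bladenear -0.05713910658612165
brfront -0.04446213667958671
stockinner -0.05406946841295764 [ 7.08020295e-02 -3.83196308e-03  2.77555756e-17]
w6 blade -0.013515030169919536 -0.009611731683520894
```

Call:
servo_tool:
  targets: "0 0 0 -0.006;-1 1 0 0;-1 1 0 0"

```text
time: 32.88
tool_pos: [0.4237, 0.1131, 0.0423]
tool_rot: [-3.134, -0.015, -0.099]
contact_force: [5.3, 11.4, -4.5]
opening: 0.0192
```

Run:
```python
from h import *
p=cams.read_camera('wrist'); save(p,'w11');np.savez('w11.npz',**{k:p[k] for k in('K','R','t','color')})
s=telemetry.observe();print({k:np.round(v,4) for k,v in s.items() if k in('time','tool_pos','tool_rot','contact_force','opening','torque')})
a=cv2.resize(p['color'][110:330,280:530,::-1],None,fx=3,fy=3.0,interpolation=3)[:600]; cv2.imwrite('pics/w11n.png',a)
```

```text
{'time': np.float64(32.925), 'tool_pos': array([0.4237, 0.1132, 0.0424]), 'tool_rot': array([-3.1335, -0.0151, -0.0988]), 'contact_force': array([ 5.5165, 10.9973, -3.9383]), 'torque': array([ 1.8429, -0.6044,  0.5112]), 'opening': np.float64(0.0194)}
```

View pics/w11n.png

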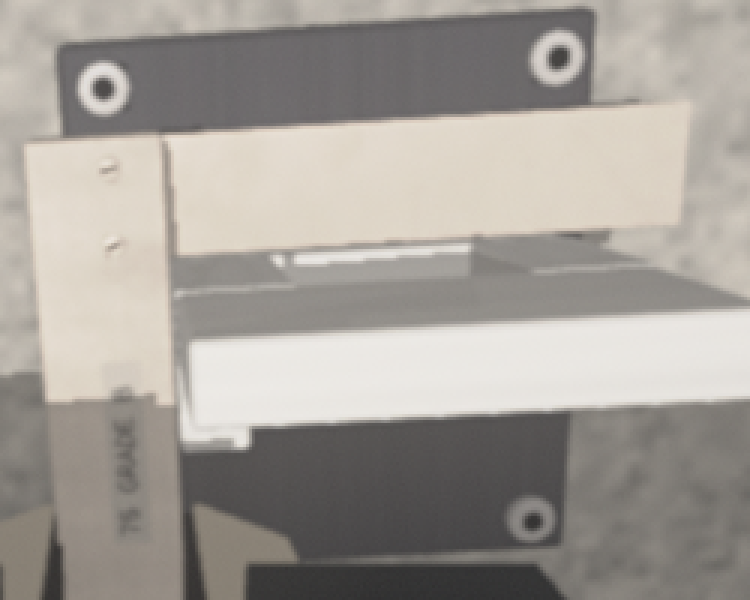

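Run:
```python
from h import *
p=dict(np.load('w11.npz')); P=lambda a,b:(280+a/3,110+b/3)
for n,a,b,z in [('nestfar',(60,45),(590,10),.008),('nestbot',(300,560),(560,544),.008),('bladefar',(168,135),(690,101),.0345),('bladenear',(178,255),(683,225),.0345),('brfront',(190,341),(750,309),.088)]:
    print(n,yawline(p,P(*a),P(*b),z))
for n,a,b,z in [('stockinner',(163,135),(184,590),.0415)]:
    A=atz(p,*P(*a),z);B=atz(p,*P(*b),z);d=A-B;print(n,np.arctan2(d[1],d[0]),d)
# bracket corner vs. blade/stock: bracket corner line
for q,z in [((178,255),.0335),((683,225),.0335)]: print('blade inner',np.round(atz(p,*P(*q),z)*1000,1))
for q in [((190,341)),(183,428)]: print('br top left',np.round(atz(p,*P(*q),.088)*1000,1))
```

```text
nestfar -0.037233216318402755
nestbot -0.027619542240309054
bladefar -0.0357573490497784
bladenear -0.03842528670480136
brfront -0.03855499564898509
stockinner -0.04029963336057768 [ 7.10170473e-02 -2.86351131e-03 -2.77555756e-17]
blade inner [478.   97.9  33.5]
blade inner [475.1  21.4  33.5]
br top left [477.9  99.2  88. ]
br top left [468.7 100.7  88. ]
```

Call:
servo_tool:
  targets: "-0.8 0.7 0 0.001;-0.8 0.6 0 0.001;-0.8 0.6 0 0.001;-0.8 0.6 0 0.001;-0.8 0.6 0 0.001;-0.8 0.6 0 0.001"

```text
time: 33.67
tool_pos: [0.4236, 0.1132, 0.0426]
tool_rot: [-3.127, -0.026, -0.103]
contact_force: [5.3, 8.2, -5.7]
opening: 0.0192
```

Run:
```python
from h import *
p=cams.read_camera('wrist'); save(p,'w12');np.savez('w12.npz',**{k:p[k] for k in('K','R','t','color')})
s=telemetry.observe();print({k:np.round(v,4) for k,v in s.items() if k in('time','tool_pos','tool_rot','contact_force','opening','torque')})
a=cv2.resize(p['color'][110:330,280:530,::-1],None,fx=3,fy=3.0,interpolation=3)[:600]; cv2.imwrite('pics/w12n.png',a)
```

```text
{'time': np.float64(33.725), 'tool_pos': array([0.4235, 0.1132, 0.0426]), 'tool_rot': array([-3.1273, -0.0265, -0.1034]), 'contact_force': array([ 6.0586,  7.9467, -6.1041]), 'torque': array([ 1.3795, -0.6898,  0.6109]), 'opening': np.float64(0.0191)}
```

View pics/w12n.png

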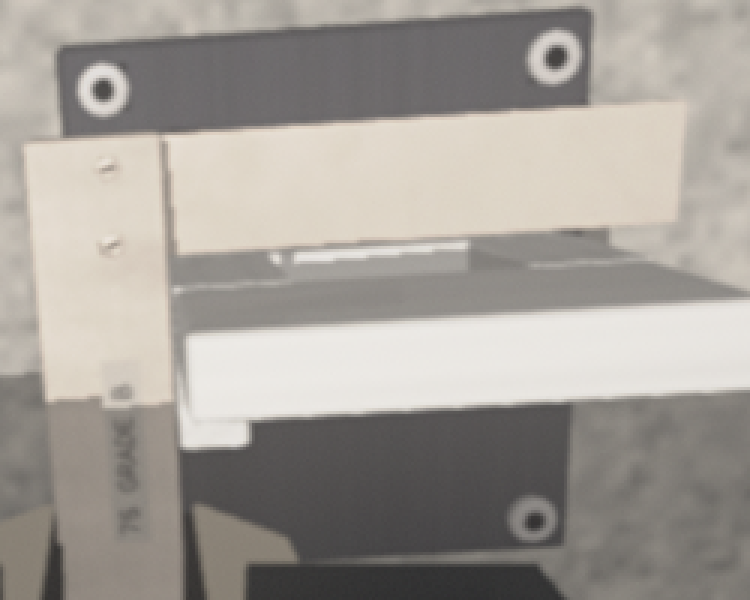

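Run:
```python
from h import *
P=lambda a,b:(280+a/3,110+b/3)
# automatic edges: gradient rows along columns
for n in('w11','w12'):
    p=dict(np.load(n+'.npz')); g=cv2.cvtColor(p['color'],cv2.COLOR_RGB2GRAY).astype(float)
    def edge(u0,u1,f,z,sgn):
        us=np.arange(u0,u1); vs=[]
        for u in us:
            v0=f(u); r=np.arange(int(v0)-5,int(v0)+7); col=g[r,u]; d=sgn*np.diff(col); i=np.argmax(d); 
            if 0<i<len(d)-1:
                a,b,c=d[i-1:i+2]; off=.5*(a-c)/(a-2*b+c+1e-9)
            else: off=0
            vs.append(r[i]+.5+off)
        vs=np.array(vs); k=np.polyfit(us,vs,1)
        for _ in range(4):
            m=abs(np.polyval(k,us)-vs)<1.2; k=np.polyfit(us[m],vs[m],1)
        return round(yawline(p,(u0,np.polyval(k,u0)),(u1,np.polyval(k,u1)),z),4), m.mean().round(2), np.round(np.polyval(k,[u0,u1]),2)
    L=lambda a,b:(lambda u:np.interp(u,[P(*a)[0],P(*b)[0]],[P(*a)[1],P(*b)[1]]))
    print(n,'nest',edge(310,470,L((60,46),(590,10)),.008,-1))
    print(n,'bladefar(nestbg)',edge(340,470,L((165,135),(688,102)),.0345,1))
    print(n,'bladenear',edge(345,500,L((178,255),(681,224)),.0345,-1))
    print(n,'brfront?',edge(350,520,L((190,338),(750,306)),.088,1))
```

```text
w11 nest (np.float64(-0.0349), np.float64(1.0), array([123.19, 112.22]))
w11 bladefar(nestbg) (np.float64(-0.0374), np.float64(1.0), array([153.99, 145.74]))
w11 bladenear (np.float64(-0.035), np.float64(0.79), array([194.24, 184.51]))
w11 brfront? (np.float64(-0.0381), np.float64(1.0), array([222.59, 212.79]))
w12 nest (np.float64(-0.0347), np.float64(1.0), array([123.88, 112.1 ]))
w12 bladefar(nestbg) (np.float64(-0.0382), np.float64(1.0), array([153.87, 145.17]))
w12 bladenear (np.float64(-0.0367), np.float64(0.75), array([193.84, 183.82]))
w12 brfront? (np.float64(-0.0369), np.float64(1.0), array([220.21, 209.68]))
```

Call:
servo_tool:
  targets: "4 -4 0 0;4 -12 0 0;1 -20 -1 0;0 -20 -1 0;0 -22 -1 0;0 0 -1 -0.18;0 0 0 -0.18;0 0 0 -0.18;0 0 0 -0.18;0 0 0 -0.18;0 0 0 -0.18;0 0 0 -0.18;0 0 0 -0.18;0 0 0 -0.18;0 0 0 -0.1"

```text
time: 35.6
tool_pos: [0.4325, 0.1949, 0.0444]
tool_rot: [3.138, -0.003, 1.67]
contact_force: [0.3, 0.4, -1.7]
opening: 0.0192
```

Call:
servo_tool:
  targets: "26 18 0 0;26 18 0 0;26 18 0 0;26 18 0 0;24 16 0 0;0 0 0 0.06;0 0 0 0"

```text
time: 36.48
tool_pos: [0.5047, 0.3363, 0.0415]
tool_rot: [-3.134, 0.003, 1.609]
contact_force: [0.1, 0.2, -2.1]
opening: 0.0188
```

Call:
servo_tool:
  targets: "0 4 2 0;0 4 3 0;0 0 3 0;0 0 0 0"

```text
time: 36.98
tool_pos: [0.5124, 0.3358, 0.0324]
tool_rot: [-3.132, 0.004, 1.61]
contact_force: [-0.5, 0.7, -1.8]
opening: 0.0196
```

Call:
servo_tool:
  targets: "0 0 2 0;0 0 0 0"

```text
time: 37.22
tool_pos: [0.5127, 0.3357, 0.0309]
tool_rot: [-3.133, 0.004, 1.61]
contact_force: [-0.7, -0.1, -0.7]
opening: 0.0186
```

Run:
```python
from h import *
p=cams.read_camera('wrist'); save(p,'w13')
s=telemetry.observe();print({k:np.round(v,4) for k,v in s.items() if k in('time','tool_pos','tool_rot','contact_force','opening','torque')})
```

```text
{'time': np.float64(37.275), 'tool_pos': array([0.5127, 0.3357, 0.0308]), 'tool_rot': array([-3.1327,  0.004 ,  1.6099]), 'contact_force': array([-0.1827, -0.1861, -0.4657]), 'torque': array([-0.0381, -0.0714,  0.0241]), 'opening': np.float64(0.019)}
```

View pics/w13.png

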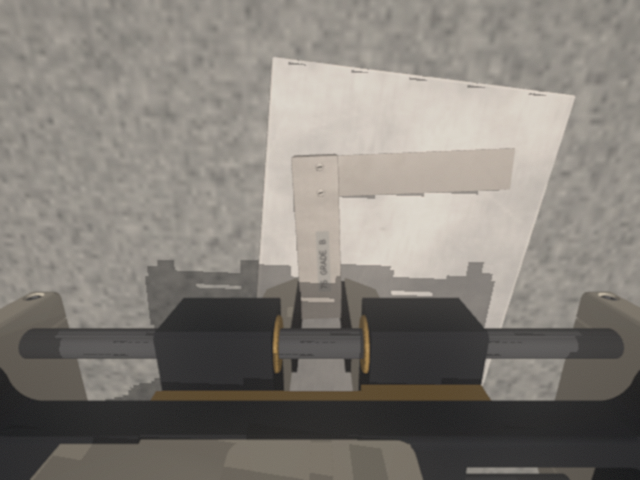

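Call:
servo_tool:
  targets: "0 0 0 0;0 0 0 0;0 0 -10 0;0 0 -60 0;0 0 -60 0;0 0 -50 0;-58 9 -8 0;-58 9 -8 0;-58 9 -8 0;-58 9 -8 0;-58 9 -8 0;-58 9 -8 0;-58 9 -8 0;-58 9 -8 0;-58 9 0 0;0 0 0 0"
  hand: 0.5

```text
time: 39.28
tool_pos: [0.6196, -0.1965, 0.2963]
tool_rot: [3.134, 0.005, 1.614]
contact_force: [-0.2, 0.1, 0.3]
opening: 0.0458
```

Run:
```python
from h import *
p=cams.read_camera('wrist'); save(p,'w14');np.savez('w14.npz',**{k:p[k] for k in('K','R','t','color')})
q=cams.read_camera('scene'); save(q,'s14')
a=cv2.resize(q['color'][290:410,180:320,::-1],None,fx=3,fy=3,interpolation=3); cv2.imwrite('pics/s14n.png',a)
s=telemetry.observe();print({k:np.round(v,4) for k,v in s.items() if k in('time','tool_pos','tool_rot','contact_force','opening','torque')})
```

```text
{'time': np.float64(39.375), 'tool_pos': array([ 0.6197, -0.1925,  0.297 ]), 'tool_rot': array([3.1338, 0.0039, 1.6175]), 'contact_force': array([-0.5332,  0.8254,  0.2094]), 'torque': array([ 0.0041, -0.1416,  0.0139]), 'opening': np.float64(0.046)}
```

View pics/w14.png

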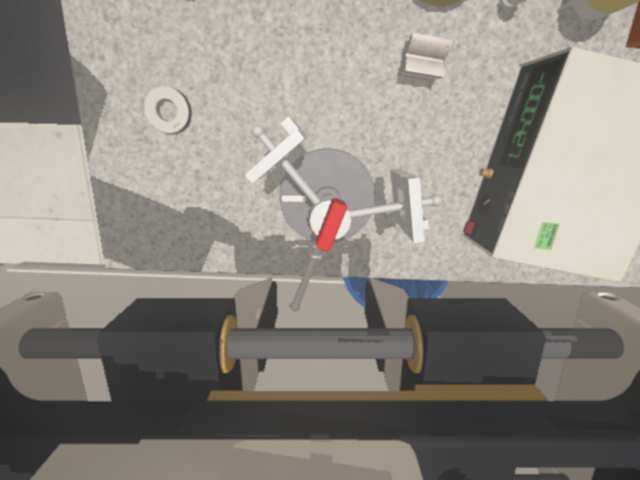

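View pics/s14n.png

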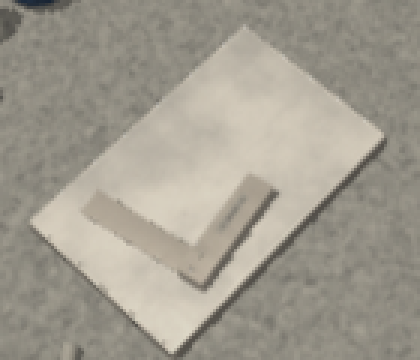

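Run:
```python
from h import *
p=dict(np.load('w14.npz')); c=p['color'].astype(int)
m=(c[:,:,0]>120)&(c[:,:,1]<80)&(c[:,:,2]<90); m[:190]=0;m[270:]=0;m[:,:300]=0;m[:,370:]=0
ys,xs=np.nonzero(m); print(len(xs),xs.mean(),ys.mean(), xs.min(),xs.max(),ys.min(),ys.max())
r=cv2.minAreaRect(np.array(list(zip(xs,ys)),np.float32)); print(r)
print('handle',np.round(atz(p,xs.mean(),ys.mean(),.152)*1000,1))
B=cv2.boxPoints(r); W=np.array([atz(p,*b,.154) for b in B])*1000; print(np.round(W[:,:2],1))
for u,v,z,n in [(296,307,.116,'ball'),(291,199,.014,'mark'),(327,195,.014,'base?'),(437,201,.116,'b2'),(259,131,.116,'b3')]: print(n,np.round(atz(p,u,v,z)*1000,1))
a=cv2.resize(p['color'][110:320,240:450,::-1],None,fx=2.85,fy=2.85,interpolation=3); cv2.imwrite('pics/w14n.png',a)
```

```text
151 328.0927152317881 219.4503311258278 317 344 199 249
((330.62066650390625, 223.4482879638672), (15.227017402648926, 49.39495849609375), 21.801406860351562)
handle [ 627.5 -188.8  152. ]
[[ 616.2 -211.1]
 [ 630.5 -168.8]
 [ 643.  -173.3]
 [ 629.2 -216. ]]
ball [ 599.1 -296.9  116. ]
mark [ 584.3 -198.6   14. ]
base? [ 630.3 -191.5   14. ]
b2 [ 735.  -174.9  116. ]
b3 [ 561.5 -116.9  116. ]
```

View pics/w14n.png

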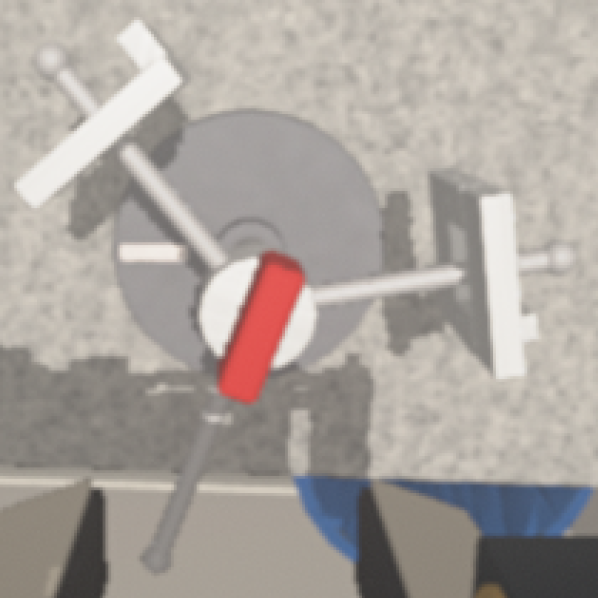

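Call:
servo_tool:
  targets: "0 0 0 0.182;0 0 0 0.182;1 12 0 0;0 0 40 0;0 0 40 0;0 0 0 0"
  squeeze: 15
  hand: 0.5

```text
time: 40.12
tool_pos: [0.6328, -0.1833, 0.2206]
tool_rot: [3.129, -0.001, 1.254]
contact_force: [-1.0, 0.2, 1.0]
opening: 0.0458
```

Run:
```python
from h import *
p=cams.read_camera('wrist'); save(p,'w15');np.savez('w15.npz',**{k:p[k] for k in('K','R','t','color')})
s=telemetry.observe();print({k:np.round(v,4) for k,v in s.items() if k in('time','tool_pos','tool_rot','contact_force','opening','torque')})
```

```text
{'time': np.float64(40.175), 'tool_pos': array([ 0.6339, -0.1838,  0.2231]), 'tool_rot': array([ 3.1244e+00, -1.0000e-03,  1.2541e+00]), 'contact_force': array([ 0.5999, -0.0184,  1.1702]), 'torque': array([ 0.0144, -0.0766,  0.0032]), 'opening': np.float64(0.0459)}
```

View pics/w15.png

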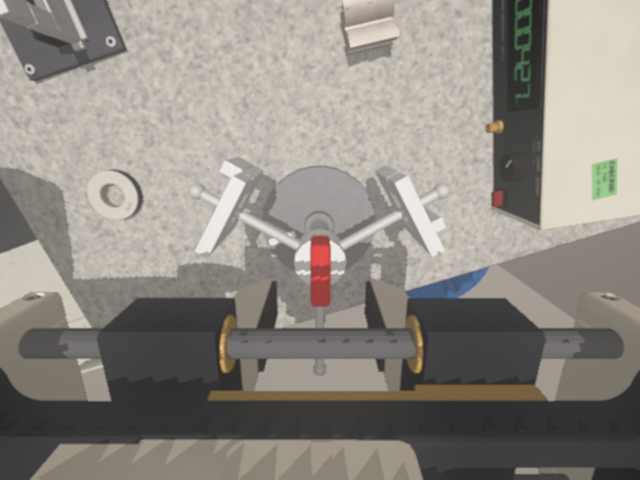

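Call:
servo_tool:
  targets: "-6 0 25 0;-6 0 25 0;0 0 12 0;0 0 0 0"

```text
time: 40.67
tool_pos: [0.6357, -0.194, 0.1707]
tool_rot: [3.109, -0.0, 1.258]
contact_force: [-0.2, -0.4, 0.7]
opening: 0.046
```

Call:
servo_tool:
  targets: "-1 -2 7 0;0 -2 7 0;0 0 6 0;0 0 0 0"

```text
time: 41.18
tool_pos: [0.6333, -0.1937, 0.1524]
tool_rot: [3.104, 0.0, 1.259]
contact_force: [-0.4, 0.8, 1.2]
opening: 0.0459
```

Call:
servo_tool:
  targets: "0 0 0 0;0 0 0 0;0 0 0 0"
  hand: 0
  squeeze: 15

```text
time: 41.55
tool_pos: [0.6329, -0.1936, 0.1526]
tool_rot: [3.105, 0.0, 1.259]
contact_force: [-14.4, 4.2, 5.3]
opening: 0.0204
```

Call:
servo_tool:
  targets: "0 -1.5 0 0;0 -1 0 0;0 0 0 0"

```text
time: 41.92
tool_pos: [0.6299, -0.1927, 0.1525]
tool_rot: [3.107, 0.0, 1.258]
contact_force: [-1.0, 0.9, 0.5]
opening: 0.0137
```

Call:
servo_tool:
  targets: "0 0 0 0.17;0 0 0 0.17;0 0 0 0.17;0 0 0 0.17;0 0 0 0.17;0 0 0 0.17;0 0 0 0.15;0 0 0 0"
  squeeze: 30

```text
time: 42.92
tool_pos: [0.6309, -0.1939, 0.1525]
tool_rot: [3.127, -0.033, 0.055]
contact_force: [0.1, 0.5, -0.7]
opening: 0.0138
```

Run:
```python
from h import *
s=telemetry.observe();print({k:np.round(v,4) for k,v in s.items() if k in('time','tool_pos','tool_rot','contact_force','opening','torque')})
for n in('side',):
    p=cams.read_camera(n); save(p,'t_'+n)
    a=cv2.resize(p['color'][150:240,250:350,::-1],None,fx=6,fy=6,interpolation=3); cv2.imwrite('pics/t_siden.png',a)
```

```text
{'time': np.float64(42.925), 'tool_pos': array([ 0.6309, -0.1939,  0.1525]), 'tool_rot': array([ 3.1265, -0.0328,  0.0551]), 'contact_force': array([ 0.1207,  0.5337, -0.6948]), 'torque': array([ 0.189 ,  0.1529, -0.0976]), 'opening': np.float64(0.0138)}
```

View pics/t_siden.png

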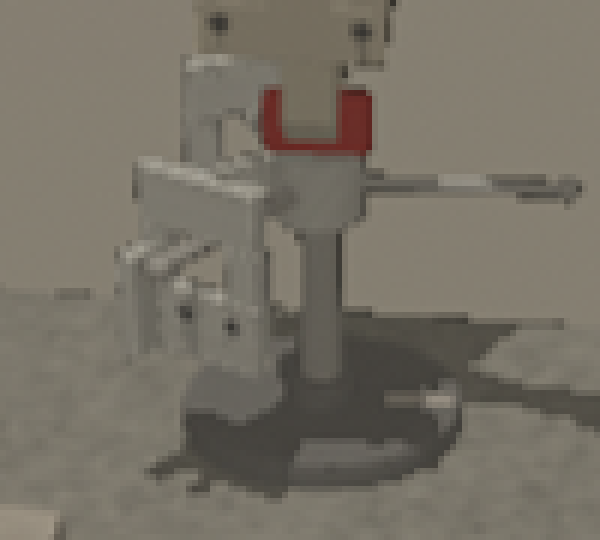

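Run:
```python
from h import *
p=cams.read_camera('side'); P=lambda a,b:(250+a/6,150+b/6)
w=lambda q,z:atz(p,*P(*q),z)*1000
for n,q,z in [('m1',(386,398),.014),('m2',(456,401),.014),('postbase',(320,378),.014),('ball',(570,187),.116),('hub',(318,190),.116),('bar_l',(370,184),.116)]: print(n,np.round(w(q,z),1))
q=dict(np.load('w14.npz'))
for u,v in [(240+118/2.85,110+252/2.85),(240+185/2.85,110+252/2.85)]: print('w14 mark',np.round(atz(q,u,v,.014)*1000,1))
```

```text
m1 [ 599.9 -189.7   14. ]
m2 [ 569.3 -191.4   14. ]
postbase [ 631.5 -204.1   14. ]
ball [ 523.2 -196.1  116. ]
hub [ 626.5 -177.8  116. ]
bar_l [ 606.1 -187.   116. ]
w14 mark [ 572.  -198.3   14. ]
w14 mark [ 602.1 -197.1   14. ]
```

Call:
servo_tool:
  targets: "0 0 0 0.014;0 0 0 0"

```text
time: 43.28
tool_pos: [0.6309, -0.1939, 0.1525]
tool_rot: [3.127, -0.033, 0.046]
contact_force: [0.9, -0.5, -0.5]
opening: 0.0136
```

Call:
servo_tool:
  targets: "0 0 0 0;0 0 0 0;0 0 -30 0;0 0 -55 0;0 0 -40 0;0 0 0 0"
  hand: 0.5

```text
time: 44.02
tool_pos: [0.6265, -0.192, 0.2807]
tool_rot: [3.127, -0.032, 0.047]
contact_force: [-0.1, -0.1, -0.6]
opening: 0.046
```

Run:
```python
from h import *
p=cams.read_camera('wrist'); save(p,'w16');np.savez('w16.npz',**{k:p[k] for k in('K','R','t','color')})
q=cams.read_camera('scene')
a=cv2.resize(q['color'][100:230,300:430,::-1],None,fx=4.6,fy=4.6,interpolation=3); cv2.imwrite('pics/s16n.png',a)
np.savez('s16.npz',**{k:q[k] for k in('K','R','t','color')})
s=telemetry.observe();print({k:np.round(v,4) for k,v in s.items() if k in('time','tool_pos','tool_rot','contact_force','opening','qpos')})
```

```text
{'time': np.float64(44.125), 'qpos': array([-4.1490e-01,  5.5200e-01,  1.0900e+00,  1.3000e-03,  1.4712e+00,
        1.1088e+00]), 'tool_pos': array([ 0.6253, -0.1915,  0.2766]), 'tool_rot': array([ 3.1301, -0.0259,  0.0472]), 'contact_force': array([-0.7548,  0.5428, -1.3352]), 'opening': np.float64(0.0457)}
```

View pics/w16.png

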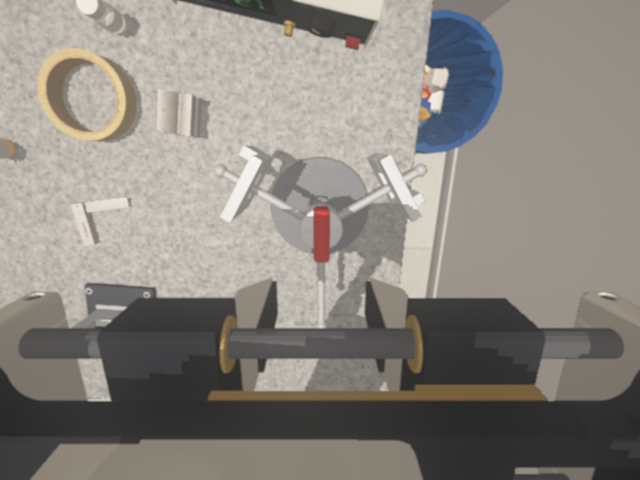

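View pics/s16n.png

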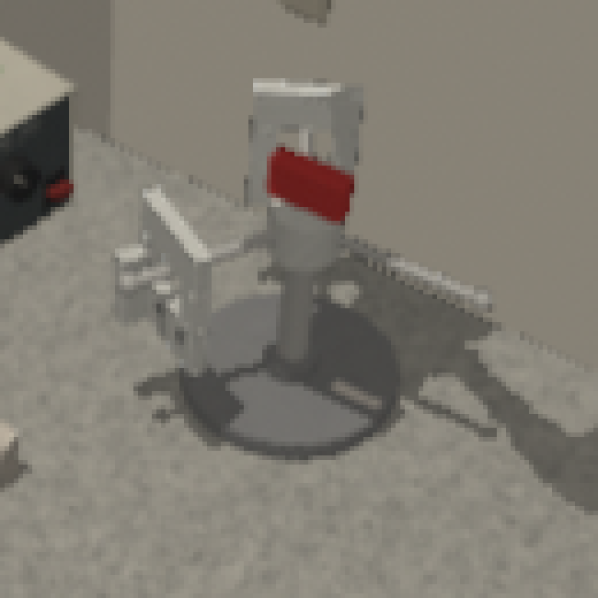

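Call:
servo_tool:
  targets: "-23 -44 6 0;-23 -44 6 0;-23 -44 6 0;-23 -44 6 0;-23 -44 6 0;-23 -44 6 0;0 0 0 -0.186;0 0 0 -0.186;0 0 0 -0.186;0 0 0 -0.186;0 0 0 -0.186;0 0 0 -0.186;0 0 0 -0.186;0 0 0 -0.18;0 0 0 0"

```text
time: 46.0
tool_pos: [0.4554, 0.0744, 0.2066]
tool_rot: [-3.117, 0.006, 1.544]
contact_force: [-0.1, -0.1, 0.2]
opening: 0.0457
```

Call:
servo_tool:
  targets: "0 0 -50 0;0 16 60 0;0 0 0 0"

```text
time: 46.38
tool_pos: [0.4693, 0.0738, 0.1964]
tool_rot: [-3.111, 0.007, 1.531]
contact_force: [-1.4, -0.1, 0.7]
opening: 0.0457
```

Run:
```python
from h import *
p=cams.read_camera('wrist'); save(p,'w17');np.savez('w17.npz',**{k:p[k] for k in('K','R','t','color')})
s=telemetry.observe();print({k:np.round(v,4) for k,v in s.items() if k in('time','tool_pos','tool_rot','contact_force','opening')})
a=cv2.resize(p['color'][80:330,210:460,::-1],None,fx=2.4,fy=2.4,interpolation=3); cv2.imwrite('pics/w17n.png',a)
```

```text
{'time': np.float64(46.425), 'tool_pos': array([0.4713, 0.0739, 0.1997]), 'tool_rot': array([-3.1184,  0.0064,  1.5319]), 'contact_force': array([-0.1981, -0.2216,  2.1252]), 'opening': np.float64(0.0458)}
```

View pics/w17n.png

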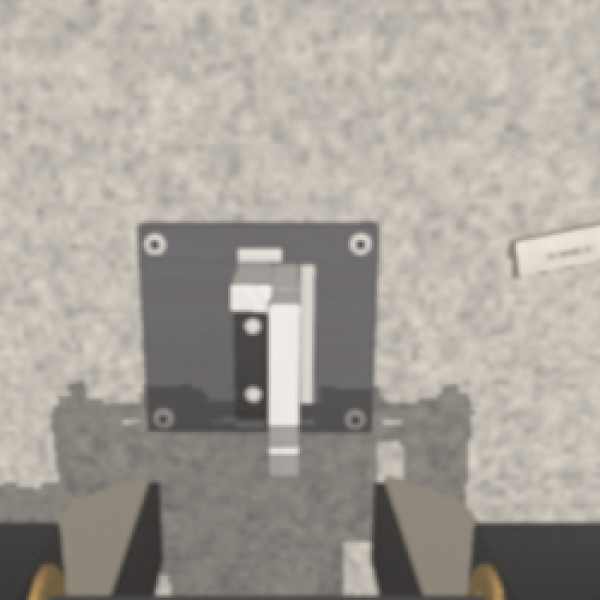

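Run:
```python
from h import *
p=dict(np.load('w17.npz')); P=lambda a,b:(210+a/2.4,80+b/2.4)
L=[atz(p,*P(*q),.088)*1000 for q in [(268,303),(299,303),(268,475),(299,475)]]
print(np.round(L,1), np.round(np.mean(L,0),1))
T=np.array([471.3,73.9]); d=np.mean(L,0)[:2]-T; y=1.532
print('tool shift',d@[np.cos(y),np.sin(y)], d@[np.sin(y),-np.cos(y)])
# where does tool axis point project, at z .088
s=.1997-.088
```

```text
[[468.6 100.7  88. ]
 [478.4 100.3  88. ]
 [466.2  40.9  88. ]
 [476.8  40.6  88. ]] [472.5  70.6  88. ]
tool shift -3.207599369382307 1.3322907047763608
```

Call:
servo_tool:
  targets: "-1 1 28 0;-1 1 28 0;-1 1 28 0;0 0 14 0;0 0 12 0;0 0 0 0"
  hand: 0.5

```text
time: 47.18
tool_pos: [0.4766, 0.0705, 0.096]
tool_rot: [-3.133, 0.006, 1.524]
contact_force: [0.5, -0.6, -0.2]
opening: 0.0458
```

Call:
servo_tool:
  targets: "0 -2 6 0;0 -2 6 0;0 0 5 0;0 0 0 0"

```text
time: 47.68
tool_pos: [0.4732, 0.0707, 0.0795]
tool_rot: [-3.136, 0.006, 1.523]
contact_force: [-0.3, 0.6, -1.3]
opening: 0.046
```

Call:
servo_tool:
  targets: "0 0 0 0;0 0 0 0;0 0 0 0"
  hand: 0
  squeeze: 20

```text
time: 48.05
tool_pos: [0.4735, 0.0707, 0.0797]
tool_rot: [-3.137, 0.006, 1.523]
contact_force: [-0.4, -1.0, 0.2]
opening: 0.0204
```

Call:
servo_tool:
  targets: "0 0 0 0;0 0 0 0;0 0 0 0"
  squeeze: 30

```text
time: 48.42
tool_pos: [0.473, 0.0707, 0.0798]
tool_rot: [-3.136, 0.006, 1.524]
contact_force: [-0.3, 0.2, 0.5]
opening: 0.01
```

Call:
servo_tool:
  targets: "0 0 -6 0;0 0 -8 0;0 0 -8 0;0 0 -10 0;0 0 -12 0;0 0 -15 0;0 0 -10 0;0 0 0 0"

```text
time: 49.42
tool_pos: [0.4742, 0.0711, 0.1544]
tool_rot: [-3.139, 0.006, 1.523]
contact_force: [-0.2, 0.2, -2.2]
opening: 0.01
```

Call:
servo_tool:
  targets: "-40 4 0 0;-40 4 0 -0.02;-40 4 0 -0.02;-40 4 0 -0.02;-40 4 0 -0.02;-40 4 0 -0.015;0 0 0 0"

```text
time: 50.3
tool_pos: [0.4944, -0.1754, 0.1526]
tool_rot: [-3.135, 0.003, 1.624]
contact_force: [-0.4, 0.6, -1.1]
opening: 0.01
```

Call:
servo_tool:
  targets: "-12 0 3 0;-12 0 3 0;0 0 0 0"

```text
time: 50.68
tool_pos: [0.495, -0.1991, 0.1453]
tool_rot: [-3.132, 0.001, 1.625]
contact_force: [0.4, -0.2, -1.7]
opening: 0.0098
```

Run:
```python
from h import *
p=cams.read_camera('wrist'); save(p,'w18');np.savez('w18.npz',**{k:p[k] for k in('K','R','t','color')})
q=cams.read_camera('side')
a=cv2.resize(q['color'][140:250,260:390,::-1],None,fx=5.4,fy=5.4,interpolation=3); cv2.imwrite('pics/d18n.png',a)
np.savez('d18.npz',**{k:q[k] for k in('K','R','t','color')})
s=telemetry.observe();print({k:np.round(v,4) for k,v in s.items() if k in('time','tool_pos','tool_rot','contact_force','opening')})
```

```text
{'time': np.float64(50.775), 'tool_pos': array([ 0.4951, -0.1984,  0.1456]), 'tool_rot': array([-3.1327e+00,  1.3000e-03,  1.6254e+00]), 'contact_force': array([-0.6545,  0.349 , -1.8646]), 'opening': np.float64(0.0099)}
```

View pics/w18.png

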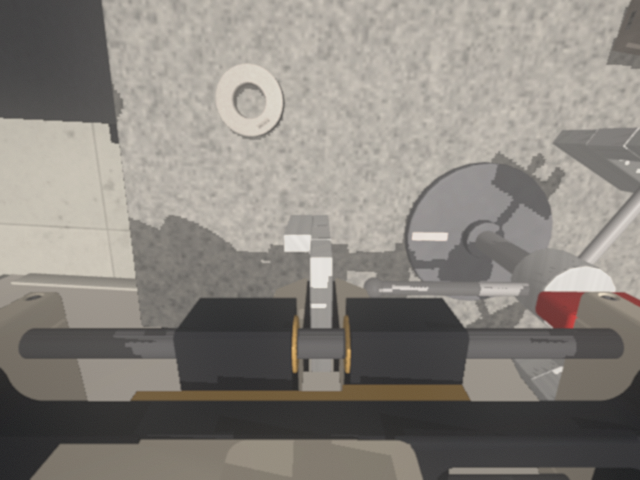

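View pics/d18n.png

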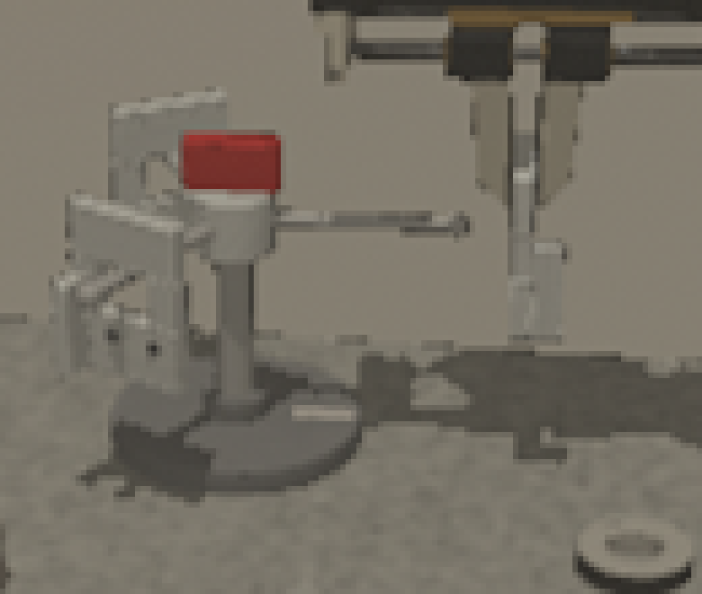

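Run:
```python
from h import *
p=dict(np.load('w18.npz'))
a=cv2.resize(p['color'][150:400,270:600,::-1],None,fx=2.4,fy=2.4,interpolation=3); cv2.imwrite('pics/w18n.png',a)
w=lambda u,v,z:np.round(atz(p,u,v,z)*1000,1)
print('ball',w(371,287,.116),'bar far',w(520,290,.116)); print('mark',w(413,236.5,.014),w(447,237,.014))
print('bracket top y+ edge',w(320,256,.1538))
d=dict(np.load('d18.npz')); P=lambda a,b:(260+a/5.4,140+b/5.4)
for n,q,y in [('ball',(460,226),-.199),('winTop?',(522,180),-.2)]:
    c,r=ray(d,*P(*q)); X=c+r*(y-c[1])/r[1]; print(n,np.round(X*1000,1))
```

```text
ball [ 523.8 -200.1  116. ] bar far [ 608.  -197.1  116. ]
mark [ 573.6 -198.6   14. ] [ 602.6 -197.4   14. ]
bracket top y+ edge [ 493.7 -169.1  153.8]
ball [ 522.9 -199.   112.9]
winTop? [ 495.2 -200.   137.1]
```

View pics/w18n.png

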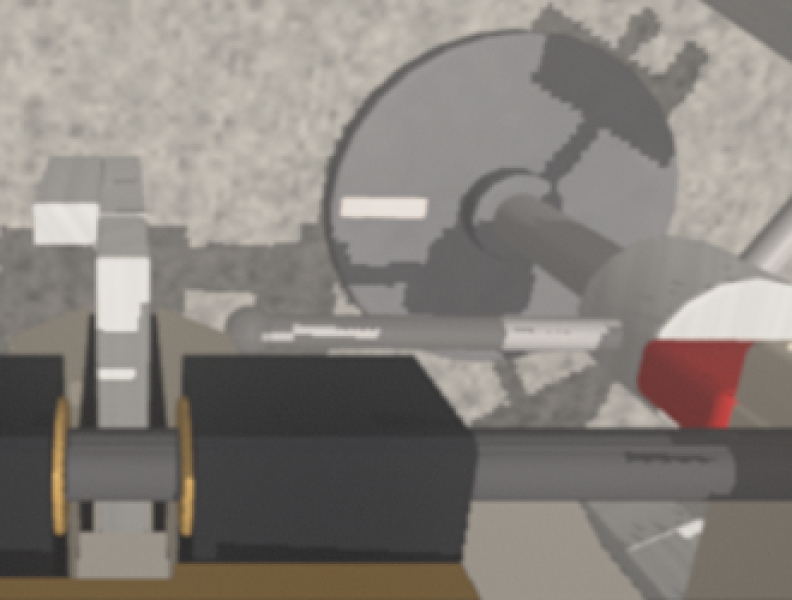

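Call:
servo_tool:
  targets: "-1 5 0 0;0 5 0 0;0 5 0 0;0 5 0 0;0 5 0 0;0 0 0 0"

```text
time: 51.52
tool_pos: [0.5225, -0.1967, 0.1457]
tool_rot: [-3.134, 0.002, 1.627]
contact_force: [0.1, 0.9, -2.2]
opening: 0.0093
```

Call:
servo_tool:
  targets: "0 5 0 0;0 5 0 0;0 0 0 0"

```text
time: 51.9
tool_pos: [0.5331, -0.1962, 0.1456]
tool_rot: [-3.133, 0.001, 1.627]
contact_force: [-0.1, 0.1, -1.4]
opening: 0.0099
```

Call:
servo_tool:
  targets: "-1 5 0 0;-1 5 0 0;-1 5 0 0;0 5 0 0;0 0 0 0"

```text
time: 52.52
tool_pos: [0.5547, -0.1983, 0.1454]
tool_rot: [-3.133, 0.001, 1.627]
contact_force: [-0.0, 0.4, -1.9]
opening: 0.0103
```

Run:
```python
from h import *
q=cams.read_camera('side')
a=cv2.resize(q['color'][140:250,260:390,::-1],None,fx=5.4,fy=5.4,interpolation=3); cv2.imwrite('pics/d19n.png',a)
q=cams.read_camera('scene')
a=cv2.resize(q['color'][100:230,300:430,::-1],None,fx=4.6,fy=4.6,interpolation=3); cv2.imwrite('pics/s19n.png',a)
s=telemetry.observe();print({k:np.round(v,4) for k,v in s.items() if k in('time','tool_pos','tool_rot','contact_force','opening')})
```

```text
{'time': np.float64(52.625), 'tool_pos': array([ 0.5543, -0.1982,  0.1453]), 'tool_rot': array([-3.1330e+00,  1.3000e-03,  1.6269e+00]), 'contact_force': array([ 0.3953, -0.0415, -1.7504]), 'opening': np.float64(0.0097)}
```

View pics/d19n.png

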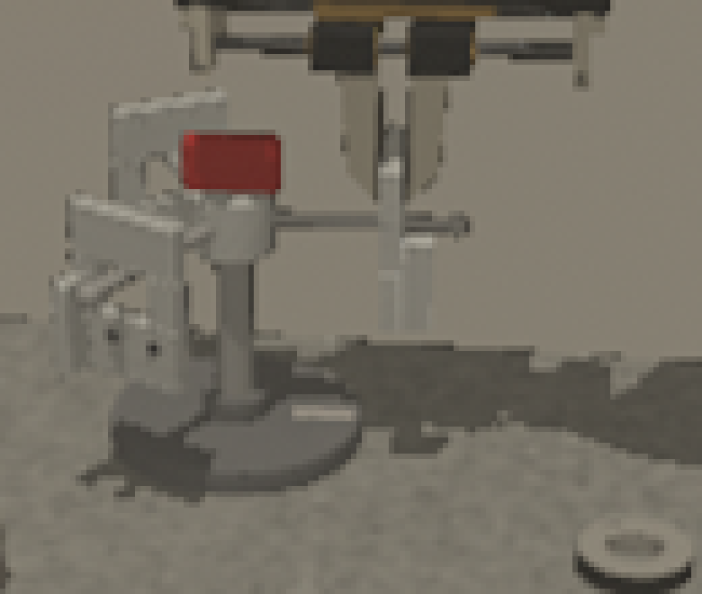

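View pics/s19n.png

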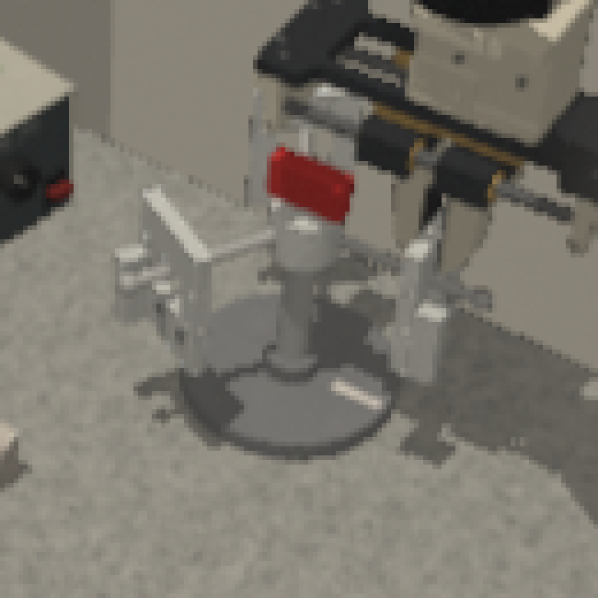

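Call:
servo_tool:
  targets: "-1.5 0 2 0;-1 0 2 0;0 0 2 0;0 0 0 0"

```text
time: 53.12
tool_pos: [0.5539, -0.2009, 0.1388]
tool_rot: [-3.132, 0.001, 1.627]
contact_force: [-0.1, 0.2, -1.4]
opening: 0.0099
```

Call:
servo_tool:
  targets: "0 0 1.5 0;0 0 0 0"

```text
time: 53.38
tool_pos: [0.554, -0.201, 0.1377]
tool_rot: [-3.133, 0.001, 1.627]
contact_force: [-0.7, 0.3, -0.6]
opening: 0.0098
```

Call:
servo_tool:
  targets: "0 0 0.8 0;0 0 0 0"

```text
time: 53.62
tool_pos: [0.554, -0.201, 0.1376]
tool_rot: [-3.133, 0.002, 1.627]
contact_force: [-1.4, 0.4, 0.4]
opening: 0.0098
```

Call:
servo_tool:
  targets: "0 0 0 0;0 0 0 0;0 0 0 0"
  hand: 0.3

```text
time: 54.0
tool_pos: [0.5543, -0.2011, 0.1374]
tool_rot: [-3.134, 0.002, 1.627]
contact_force: [-0.2, -1.0, -0.1]
opening: 0.0272
```

Run:
```python
from h import *
q=cams.read_camera('side')
a=cv2.resize(q['color'][140:250,260:390,::-1],None,fx=5.4,fy=5.4,interpolation=3); cv2.imwrite('pics/d20n.png',a)
s=telemetry.observe();print({k:np.round(v,4) for k,v in s.items() if k in('time','tool_pos','tool_rot','contact_force','opening')})
```

```text
{'time': np.float64(54.05), 'tool_pos': array([ 0.5543, -0.2011,  0.1374]), 'tool_rot': array([-3.1340e+00,  2.0000e-03,  1.6267e+00]), 'contact_force': array([-0.0827, -0.7705,  0.0641]), 'opening': np.float64(0.0272)}
```

View pics/d20n.png

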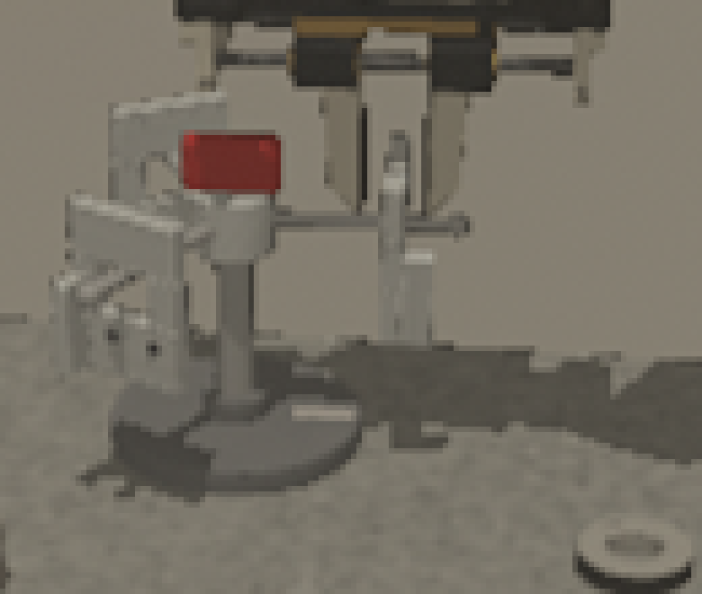

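Call:
servo_tool:
  targets: "0 0 -8 0;0 0 -10 0;0 0 -15 0;0 0 -30 0;0 0 -40 0;0 0 0 0"

```text
time: 54.8
tool_pos: [0.5557, -0.2011, 0.2485]
tool_rot: [-3.138, 0.004, 1.627]
contact_force: [-0.6, -0.5, -1.3]
opening: 0.0273
```

Run:
```python
from h import *
q=cams.read_camera('side'); save(q,'side21')
a=cv2.resize(q['color'][140:250,260:390,::-1],None,fx=5.4,fy=5.4,interpolation=3); cv2.imwrite('pics/d21n.png',a)
q=cams.read_camera('scene'); save(q,'scene21')
q=cams.read_camera('wrist'); save(q,'w21')
s=telemetry.observe();print({k:np.round(v,4) for k,v in s.items() if k in('time','tool_pos','tool_rot','contact_force','opening')})
```

```text
{'time': np.float64(54.95), 'tool_pos': array([ 0.5539, -0.2002,  0.2436]), 'tool_rot': array([-3.1301e+00, -3.0000e-04,  1.6267e+00]), 'contact_force': array([0.6866, 0.4338, 1.0203]), 'opening': np.float64(0.0277)}
```

View pics/d21n.png

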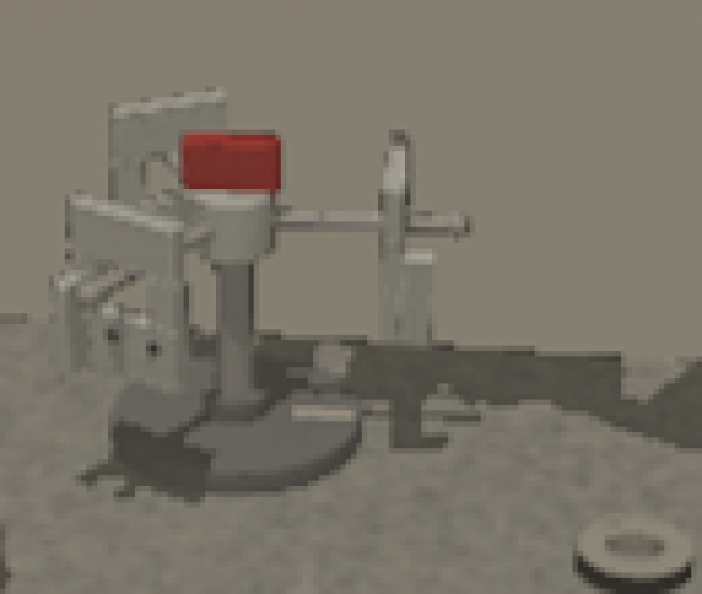

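View pics/scene21.png

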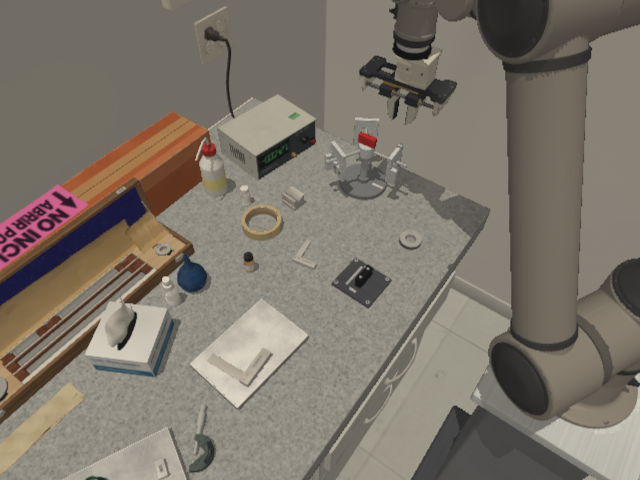

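View pics/w21.png

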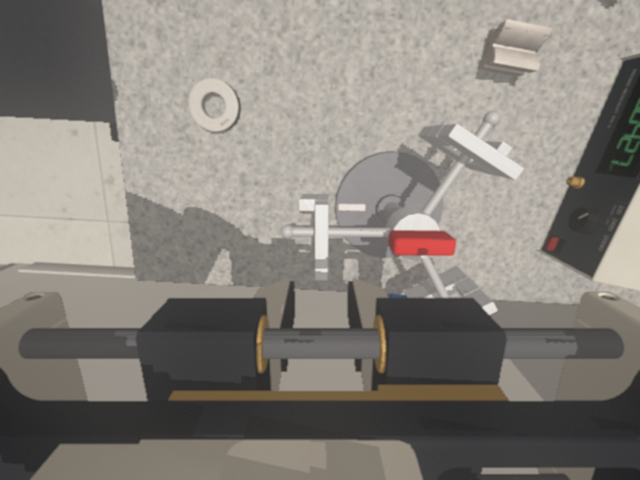

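The bracket hangs on the free branch at (320,232) in the wrist view, and the branch runs parallel to the white mark. The square lies flat on its plate and the bystanders are in place, so I'll hand in.

Call:
servo_tool:
  targets: "0 0 -10 0;0 0 0 0;0 0 0 0;0 0 0 0"

```text
time: 55.45
tool_pos: [0.5532, -0.1998, 0.252]
tool_rot: [-3.126, -0.003, 1.627]
contact_force: [0.4, -0.2, -0.2]
opening: 0.0277
```

Run:
```python
from h import *
print(robot.hand_in())
```

```text
the job is handed in; nothing more can be done
None
```

I did every step in the order asked and handed the job in at about 55.5 s of the 72 s allowed; no verdict is reported back.

- **Pressing the square:** On the first press the square twisted about 0.03 rad in the grip, so I backed off, squeezed harder and pressed again. The second press held for about 0.9 s, with about 5–6 N on the blade and 8–11 N on the stock. In pictures at the start and end of that hold, the blade was within about 0.003 rad of parallel to the bracket. That no gap remained is judged from the forces and those pictures, not measured directly.
- **Laying it back:** The square lies flat on its reference plate, close to where it started.
- **Turning the tree head:** Measured from a wrist picture, the free branch stood over the white mark to within about 1 mm and 0.005 rad.
- **Hanging the bracket:** It hangs by its window about 75 mm from the post. I set it about 2.5 mm off the window's centre towards the robot's right, to balance the flange. It stayed put after release, and the gripper was clear above it at hand-in.
- **Bystanders:** The V-block, vial and ring look untouched in the final pictures.
- **Disagreement and lost time:** The tool drifted out of plumb by up to about 0.1 rad during early moves, and correcting it took about 19 s before the square was gripped. The side and wrist cameras disagreed by a few millimetres on parts of the tree, and I relied on the wrist camera there.

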